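# Set the torque screwdriver and tighten the globe foot's pivot screw

## Robot

A 6-joint arm with a two-finger parallel gripper is mounted at the origin on the work surface. World frame = base frame: x ahead of the robot, y to its left, z up, the work surface at z = 0. Lengths are in mm, angles in rad, forces in N, time in s.
With the tool pointing down it reaches from about 350 to 925 mm from the base axis. Payload 6.4 kg.
Tool frame: the origin (TCP) lies on the front face of the gripper's body, between the roots of the fingers; the fingertips stand 73 mm ahead of it and the grasp point (between the pads) lies 54 mm ahead of it; z points along the fingers, y is the direction in which the jaws open and shut (so a half turn about z gives the same grasp; the last joint's range is limited). The gripper opens to 85 mm and grips with 20 to 120 N. Pads are 22 mm wide; open, the fingers measure 114 mm over their backs; the gripper's body (76 mm by 85 mm) begins 54 mm behind the grasp point. The pads swing forward as they close: fully open they stand 13 mm farther back than shut.
Start: joints at [1.011, 0.245, 1.558, -0, 1.339, -0.174], TCP at [244.594, 602.236, 303.89] pointing down, gripper open.
Joint ranges: [-3.13, 3.13], [-1.02, 2.26], [0.13, 2.54], [-0.95, 4.09], [0.21, 2.88], [-2.74, 2.74]. Speed limits (rad/s): [2.57, 2.57, 3.14, 3.14, 3.14, 3.14].

## Interface

Orientations are given as a rotation vector (axis times angle).
In Python, from station import env gives the robot as it stands.
- The arm moves only by the shell command python3 -m jog 'ROWS' [FORCE]. ROWS is JSON, a list of rows, each a list of 3 entries, a list of its own where there are three numbers: the turn, a rotation vector about the tool's x, y, z normalised to -1 to 1, where 1 is 6 degrees, then the shift along the tool's x, y, z normalised to -1 to 1, where 1 is 0.025 m, then the opening, from -1 (shut) to 1 (fully open). A call has exactly 5 rows; each row shifts and turns the commanded pose from where the row before left it, along the tool's axes as they then stand; what a row does not reach is not made up. A row lasts 1/10 s, in which the tool goes at most 50 mm and 8.59 degrees, less where a joint would pass 70% of its speed; a pose out of reach is approached as far as the arm can. A call with a number of a shift or a turn outside -1 to 1 is refused whole. A call with a gripper value outside its range is refused whole. The fingers move at their own pace and stop on an object; FORCE is the grip in N (left out, the last holds). Time passes only in rows, so rows that do not move let the fingers close, or fill a call up. It gives the time, the measured TCP pose, the force and the opening at its end, in the units of the state.
- env.read_state(): the state, without advancing time (a new reading comes with each control period).
- env.camera(name): name is "scene" or "top" or "wrist"; returns a dict with "image" (384x512x3 uint8, red, green, blue), "fovy" (degrees; the focal length in pixels is half the picture's height over the tangent of half this angle, whatever the lens; pixels are square), "cx", "cy" (the principal point, pixels), "dist" ([k1, k2, p1, p2, k3] as OpenCV has them; the pictures are not rectified), "rvec" (rotation vector, rad) and "tvec" (3), from world to camera coordinates, as OpenCV has them. Camera axes: x right, y down, z forward; pixel columns grow to the right and rows downward; lengths in mm; the calibration is good to about 2 mm. A picture is of the moment at which its call begins. There is no depth.
- env.finish_job(): hands the job in, once; it reports no verdict.
The state is a dict: "t": time; "q": joint angles; "joint_vel": joint speeds; "effort": joint torques, N m; "position": TCP position; "tcp_rot": TCP orientation; "contact_force": force on the tool from outside, world axes, zero at the start; "ft_torque": the same for the moment, N m; "width": opening from 0.0 (shut) to 1.0 (fully open).
Only numpy, scipy, OpenCV 4.12 (cv2) and the standard library are available. Lean on these libraries where they do the work, as an engineer would, in place of code of your own. Each camera call takes 0.05 s, during which the arm holds its last target.

## Task

The torque screwdriver stands blade-down in its wooden stand: turn its scale sleeve clockwise to 7, so that it sits in the click at 7. Then take the screwdriver, set its blade in the slot of the big brass screw in the globe foot's pivot cup and tighten the screw clockwise until it will go no further. Put the screwdriver back upright in its stand, fully home with the sleeve still at 7, and do not push the other things on the bench about.

Things in the scene. Friction and masses are not known exactly. Their poses are not given: they have to be found in the camera images.
- driver: Torque screwdriver, 162 mm, 0.3 kg, loose, standing blade-down in the stand. Origin: centre of its hex collar's underside, z up. Above: hex collar to 16 mm (34 mm across flats, flats facing its own +x and every 60 deg), round black barrel 36 mm wide to 62, silver sleeve 30 mm wide to 102.5, cap to 106.5. Below: 8 mm shank, blade 12 x 2 mm, tip 55 mm down. Index line on the shoulder's +x side.
- sleeve (a joint): Turn of the scale sleeve on the barrel, rad, growing clockwise seen from above. 11 lines, 0 to 10, long ones at 0, 5, 10; number k is at the barrel's index line at 0.4189*k (24 deg a number); end stops at 0 and 10. A spring click holds each number: about 0.1 N m lifts it to the next; let go between two, it falls into the nearer. Starts at 0, 1 or 2.
- sleeve_grip (a point): On the sleeve's axis, 88 mm above the driver's origin and 26 mm above the 36 mm barrel's shoulder: a good height to grip the 30 mm sleeve, at any yaw. Turning the sleeve first turns the loose barrel in its socket, by up to about 9 deg each way, until the socket stops it.
- driver_barrel (a point): On the driver's axis, 48 mm above its origin and 14 mm below the barrel's shoulder: a good height to grip the 36 mm barrel (any yaw, firmly, 40 N) to lift and turn the tool, the slimmer sleeve staying free between the fingers. The tool's top is 58.5 mm above this point.
- blade_tip (a point): Middle of the blade's tip edge; x along its 12 mm width, y through its 2 mm thickness. Blade and shank turn with the barrel through a slipping clutch: above about 0.5 N m the barrel turns on while the blade stands still. At the start the blade is within 0.7 rad of the barrel's x.
- stand: Wooden screwdriver stand fixed to the bench: 110 mm square foot 12 mm thick, hexagonal post 60 mm across with a hexagonal socket in its top. Origin: centre of its underside, z up. Socket flats face its own +x and every 60 deg, as do the collar's in it.
- stand_socket (a point): Centre of the ledge in the socket, 70 mm above the bench, on which the collar's underside rests when fully home. Socket 36.5 mm across flats (collar 34), 15.5 mm deep, with a bevelled lip above to 90 mm over the bench; an 18 mm hole runs down through the ledge for the shank. Any of the six ways round will do.
- globe_foot: Turned dark wooden foot of a globe, 128 mm wide, between three cleats on a 170 mm square plywood board fixed to the bench; in its middle a brass pivot cup 44 mm wide, inside 30 mm, rim 62 mm above the bench. Origin: centre of the board's underside.
- screw_slot (a point): Middle of the slot, level with the screw head's flat top, 58 mm above the bench (4 mm below the cup's rim), on the cup's axis; turns with the screw, x along the slot. Head 27 mm wide; slot right across it, 3.5 mm wide with rounded edges (radius 1.5 mm), 6 mm deep.
- screw (a joint): Turn of the screw, rad, growing clockwise seen from above (tightening): starts between 0 and 0.25, hard stop at 1.40 (tight). It resists with about 0.12 N m until the stop. It does not rise or sink.
- water_mug: Bystander: steel mug, 76 mm in diameter, 90 mm high. Origin under its centre.
- paint_tin: Bystander: flat watercolour tin, 100 x 150 x 17 mm. Origin under its centre.
- wash_brush: Bystander: brush lying flat, 190 mm long. Origin under its middle.
- jar: Bystander: glass jar, 64 mm in diameter, 110 mm high. Origin under its centre.
Not all that is in view belongs to the job. There is more than one size of the driver; the one meant has the size given above.

How it is judged:
By the outcome, as a careful person would: the job done as asked, in the order asked, and still so for the second after the job is handed in, with the robot touching nothing.
It also fails if it takes over 72 s, if anything falls off the work surface, if the arm or the gripper's body presses on something with over 40 N, if the wrist force passes 120 N, or if a joint passes its speed limit or range.

## Working session

There is one attempt and no reset: what is moved stays moved. The work goes in short steps, Python scripts to look and compute and a shell command to move; the robot and the scene stay as the last step left them, time stands still between calls to the robot, and variables do not carry over. Pictures are saved under pics/ and viewed, and the job is handed in when it is done.

```bash
ls; mkdir -p pics
cat > h.py <<'E'
from station import env
import numpy as np, cv2
from scipy.spatial.transform import Rotation as R
def snap(name,fn,crop=None,scale=1):
    c=env.camera(name); im=c["image"][:,:,::-1].copy()
    np.save('pics/'+fn+'.npy',c["image"]); import pickle; pickle.dump({k:v for k,v in c.items()},open('pics/'+fn+'.pkl','wb'))
    if crop: x0,y0,x1,y1=crop; im=im[y0:y1,x0:x1]
    if scale!=1: im=cv2.resize(im,None,fx=scale,fy=scale,interpolation=cv2.INTER_CUBIC)
    cv2.imwrite('pics/'+fn+'.png',im); return c
def load(fn):
    import pickle; return pickle.load(open('pics/'+fn+'.pkl','rb'))
def crop(fn,out,box,scale):
    c=load(fn); x0,y0,x1,y1=box
    im=c["image"][y0:y1,x0:x1,::-1]
    cv2.imwrite('pics/'+out+'.png',cv2.resize(im,None,fx=scale,fy=scale,interpolation=cv2.INTER_CUBIC))
def K(c):
    f=c["image"].shape[0]/2/np.tan(np.radians(c["fovy"])/2)
    return np.array([[f,0,c["cx"]],[0,f,c["cy"]],[0,0,1.]])
def ray(c,u,v):
    p=cv2.undistortPoints(np.array([[[u,v]]],float),K(c),np.array(c["dist"],float))[0,0]
    Rm=cv2.Rodrigues(np.array(c["rvec"],float))[0]; t=np.array(c["tvec"],float).ravel()
    return -Rm.T@t, Rm.T@np.array([p[0],p[1],1.])
def atz(c,u,v,z):
    o,d=ray(c,u,v); return o+d*(z-o[2])/d[2]
def proj(c,P):
    P=np.array(P,float).reshape(-1,3)
    return cv2.projectPoints(P,np.array(c["rvec"],float),np.array(c["tvec"],float),K(c),np.array(c["dist"],float))[0][:,0]
E
python3 - <<'E'
from h import *
for n in("scene","top","wrist"):
    c=snap(n,n+"0",scale=1.5); print(n,c["fovy"],c["cx"],c["cy"],c["dist"],c["rvec"],c["tvec"])
s=env.read_state(); print(s)
E
```

```text
pics
scene 55.06904113180454 259.1568504712701 188.61625862384417 [0.0191928 0.        0.        0.        0.       ] [ 1.86025524  1.50794206 -0.68979084] [ -98.25975398 -256.77435397 1706.12721639]
top 56.09192860802018 257.719087629183 187.9494259585356 [-0.05867144  0.          0.          0.          0.        ] [ 2.14937137 -2.17994523  0.12202006] [ -17.84798461  525.09319923 1061.37278282]
wrist 71.17992143226583 252.28575862763662 190.41842540516885 [-0.05986548  0.          0.          0.          0.        ] [-2.40408381 -1.61920886 -0.22750739] [-649.40565384  -37.22481979  378.58874187]
{'t': 0.15, 'q': array([ 1.01090909e+00,  2.45660142e-01,  1.55873653e+00, -3.84484866e-06,
        1.33871612e+00, -1.74116444e-01]), 'joint_vel': array([-1.36521130e-04, -3.37573067e-03, -2.28333069e-03, -8.64268901e-04,
       -2.81760238e-06, -7.32606959e-04]), 'effort': array([ 8.73954741e-04, -4.29981673e+01, -3.26554763e+01, -4.84531984e-05,
        3.44586129e-03,  1.60661739e-05]), 'position': array([244.40851275, 601.95056725, 303.0278701 ]), 'tcp_rot': array([-6.02111438e-01, -3.08280007e+00,  2.23053737e-03]), 'contact_force': array([-0.40457443, -0.20882737,  0.15019432]), 'ft_torque': array([-0.02853684, -0.02695513,  0.05148937]), 'width': 1.0009986606467136}
```

View pics/scene0.png

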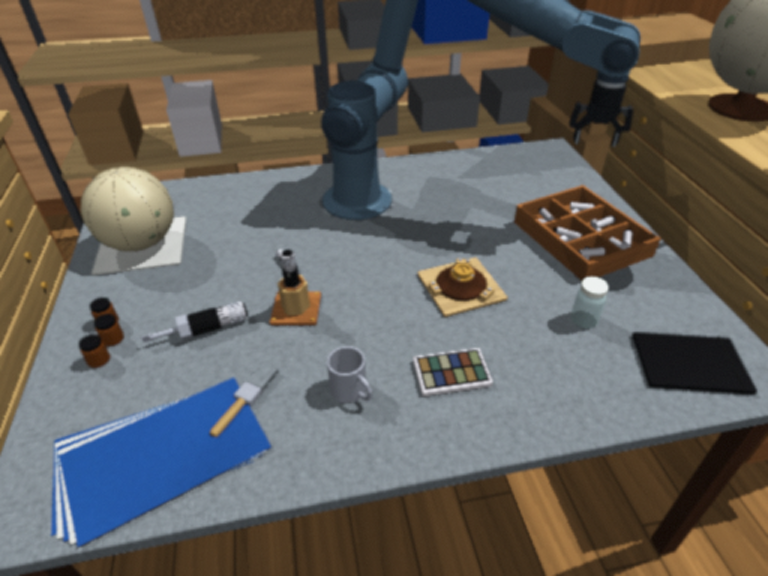

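View pics/top0.png

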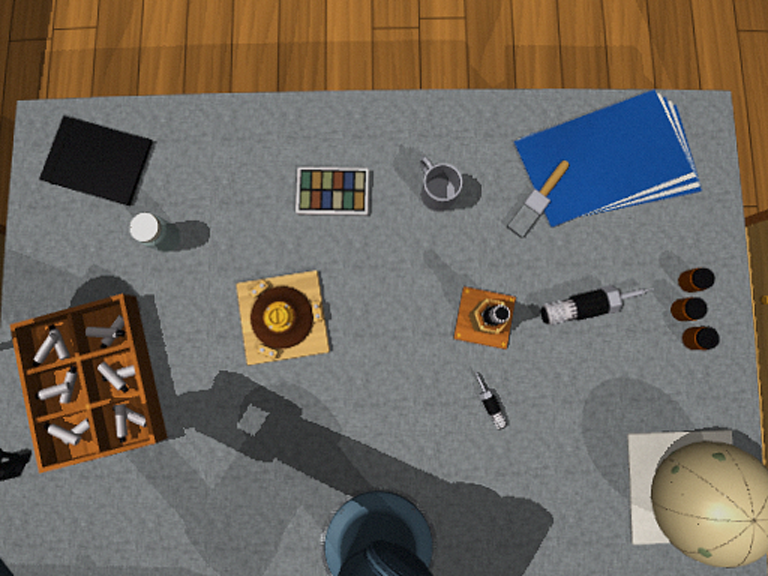

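View pics/wrist0.png

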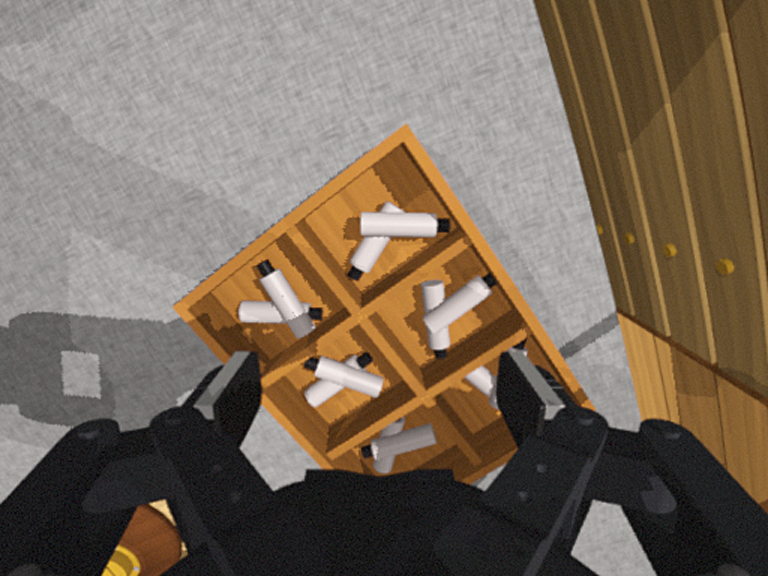

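Run:
```python
from h import *
crop("top0","top0s",(290,180,430,300),5)
crop("scene0","scene0s",(90,150,230,250),5)
crop("top0","top0g",(150,170,230,250),7)
```

```text
(no output)
```

View pics/top0s.png

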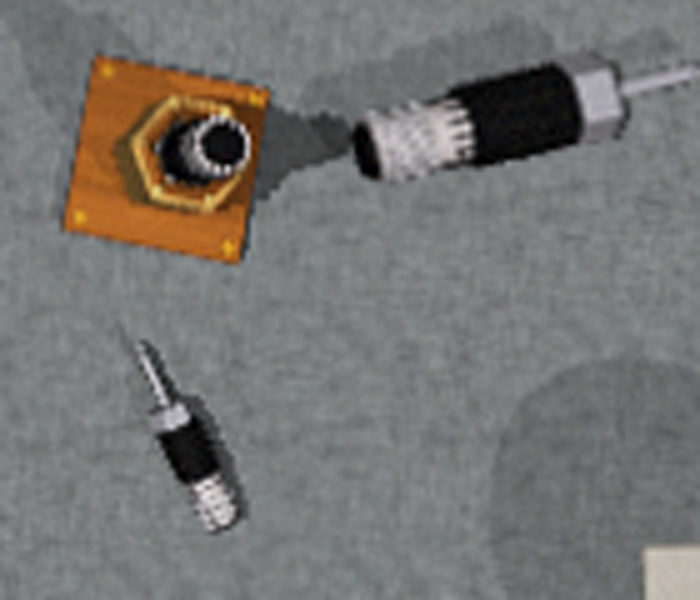

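View pics/scene0s.png

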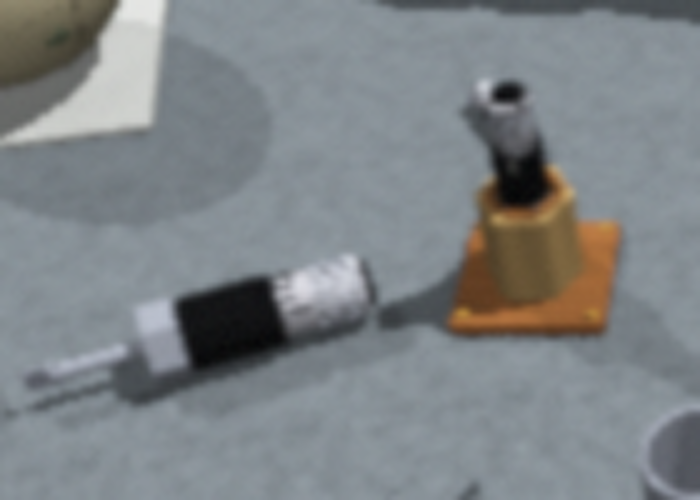

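View pics/top0g.png

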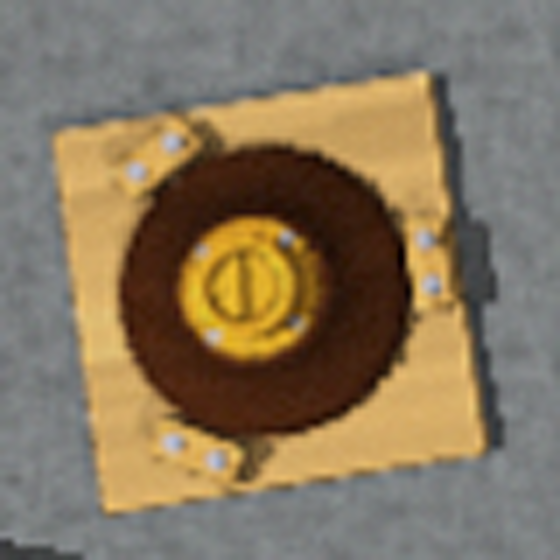

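Run:
```python
from h import *
c=load("top0")
P=[atz(c,290+x/5,180+y/5,12)[:2] for x,y in[(100,57),(270,90),(240,262),(65,232)]]
P=np.array(P);m=P.mean(0);print(P.round(1),m)
print([np.linalg.norm(P[i]-P[i-1]).round(1) for i in range(4)])
for i in range(4):
    d=P[i]-P[i-1];print(np.degrees(np.arctan2(d[1],d[0])).round(1))
print("top cap",atz(c,290+224/5,180+143/5,176.5))
print("screw",atz(c,150+245/7,170+286/7,58),"cup rim",atz(c,150+253/7,170+287/7,62))
a=atz(c,150+245/7,170+253/7,58);b=atz(c,150+248/7,170+320/7,58);print(a,b)
G=np.array([atz(c,150+x/7,170+y/7,12)[:2] for x,y in[(55,130),(430,73),(487,452),(107,512)]]);print(G,G.mean(0))
o,_=ray(c,0,0);print("cam",o)
for n,z in(("s",58),("g",12)):pass
s=load("scene0")
print("cap in scene",atz(s,90+508/5,150+90/5,176.5), "ray-cam",ray(s,0,0)[0])
w=load("wrist0");print("wrist cam in tool", R.from_rotvec(env.read_state()['tcp_rot']).inv().apply(ray(w,0,0)[0]-env.read_state()['position']))
```

```text
[[ 513.8 -185.9]
 [ 491.9 -290.2]
 [ 387.1 -267.8]
 [ 407.  -161.4]] [ 449.95496111 -226.32003802]
[np.float64(109.5), np.float64(106.6), np.float64(107.1), np.float64(108.2)]
-12.9
-101.9
167.9
79.4
top cap [ 451.34858468 -225.06046553  176.5       ]
screw [456.99267531 188.98597228  58.        ] cup rim [456.33081785 184.82575667  62.        ]
[470.8329412  189.08220749  58.        ] [442.75537117 187.63079747  58.        ]
[[529.13262067 283.0120833 ]
 [552.07142882 117.13830907]
 [385.97101909  92.49559704]
 [361.96873147 257.87913373]] [457.28595002 187.63128079]
cam [ 403.6265992   -23.00843875 1113.15308143]
cap in scene [ 450.77634835 -222.15975802  176.5       ] ray-cam [1443.15016109 -196.39271757  930.16430787]
wrist cam in tool [ 69.53015921   0.1969109  -69.95810361]
```

```bash
cat >> h.py <<'E'
def yaw(): # deg of tool x in world
    M=R.from_rotvec(env.read_state()['tcp_rot']).as_matrix(); return np.degrees(np.arctan2(M[1,0],M[0,0]))
def plan(target,dyaw,n,s=None):
    """constant per-row body twist: straight world line while yaw turns; prints rows. dyaw = world yaw change deg (ccw +)"""
    s=s or env.read_state(); p=np.array(s['position']); M=R.from_rotvec(s['tcp_rot'])
    # keep vertical: correct tilt
    rows=[]
    y0=yaw()
    # target orientation exactly downward with yaw y0+dyaw
    def down(y): 
        y=np.radians(y); return R.from_matrix(np.array([[np.cos(y),np.sin(y),0],[np.sin(y),-np.cos(y),0],[0,0,-1]]))
    prev=(p,M)
    for i in range(1,n+1):
        q=p+(np.array(target)-p)*i/n; Mi=down(y0+dyaw*i/n)
        sh=prev[1].inv().apply(q-prev[0])/25; tu=np.degrees((prev[1].inv()*Mi).as_rotvec())/6
        rows.append([tu.round(3).tolist(),sh.round(3).tolist()]); prev=(q,Mi)
    for r in rows: print(r)
def st():
    s=env.read_state(); print('t',round(s['t'],2),'pos',np.round(s['position'],1),'yaw',round(yaw(),2),'q',np.round(s['q'],3),'F',np.round(s['contact_force'],1),'T',np.round(s['ft_torque'],2),'w',round(s['width'],3)); return s
E
python3 - <<'E'
from h import *
c=load("wrist0");s=env.read_state();M=R.from_rotvec(s['tcp_rot']).inv()
o,d=ray(c,c["cx"],c["cy"]);print("axis tool",M.apply(d), M.apply(atz(c,c["cx"],c["cy"],58)-s['position']))
print(yaw(),M.inv().as_euler('xyz',degrees=True))
# grip point pixel
print(proj(c,s['position']+M.inv().apply([0,0,54])))
# view globe: put TCP at
off=M.inv().apply([55,0,0]); T=np.array([457,188.5,303])+0*off
print(off); plan([457+20,188.5-8,303],0,19)
E
```

```text
axis tool [-2.78067591e-01 -1.27620482e-05  9.60561510e-01] [-2.16517434e+01  1.92726060e-01  2.45022242e+02]
157.89700144844215 [-1.79914182e+02 -1.48775093e-02  1.57897001e+02]
[[251.89415508 252.86166184]]
[-5.09579900e+01  2.06950007e+01  1.42813835e-02]
[[-0.014, -0.002, 0.0], [-0.788, -0.638, 0.001]]
[[0.0, 0.0, 0.0], [-0.788, -0.638, 0.0]]
[[0.0, 0.0, 0.0], [-0.788, -0.638, 0.0]]
[[0.0, 0.0, 0.0], [-0.788, -0.638, 0.0]]
[[0.0, 0.0, 0.0], [-0.788, -0.638, 0.0]]
[[0.0, 0.0, 0.0], [-0.788, -0.638, 0.0]]
[[0.0, 0.0, 0.0], [-0.788, -0.638, 0.0]]
[[0.0, 0.0, 0.0], [-0.788, -0.638, 0.0]]
[[0.0, 0.0, 0.0], [-0.788, -0.638, 0.0]]
[[0.0, 0.0, 0.0], [-0.788, -0.638, 0.0]]
[[0.0, 0.0, 0.0], [-0.788, -0.638, 0.0]]
[[0.0, 0.0, 0.0], [-0.788, -0.638, 0.0]]
[[0.0, 0.0, 0.0], [-0.788, -0.638, 0.0]]
[[0.0, 0.0, 0.0], [-0.788, -0.638, 0.0]]
[[0.0, 0.0, 0.0], [-0.788, -0.638, 0.0]]
[[0.0, 0.0, 0.0], [-0.788, -0.638, 0.0]]
[[0.0, 0.0, 0.0], [-0.788, -0.638, 0.0]]
[[0.0, 0.0, 0.0], [-0.788, -0.638, 0.0]]
[[0.0, 0.0, 0.0], [-0.788, -0.638, 0.0]]
```

```bash
python3 -m jog '[[[0,0,0],[-0.72,-0.63,0],1],[[0,0,0],[-0.72,-0.63,0],1],[[0,0,0],[-0.72,-0.63,0],1],[[0,0,0],[-0.72,-0.63,0],1],[[0,0,0],[-0.72,-0.63,0],1]]' ; python3 -m jog '[[[0,0,0],[-0.72,-0.63,0],1],[[0,0,0],[-0.72,-0.63,0],1],[[0,0,0],[-0.72,-0.63,0],1],[[0,0,0],[-0.72,-0.63,0],1],[[0,0,0],[-0.72,-0.63,0],1]]' ; python3 -m jog '[[[0,0,0],[-0.72,-0.63,0],1],[[0,0,0],[-0.72,-0.63,0],1],[[0,0,0],[-0.72,-0.63,0],1],[[0,0,0],[-0.72,-0.63,0],1],[[0,0,0],[-0.72,-0.63,0],1]]' ; python3 -m jog '[[[0,0,0],[-0.72,-0.63,0],1],[[0,0,0],[-0.72,-0.63,0],1],[[0,0,0],[-0.72,-0.63,0],1],[[0,0,0],[-0.72,-0.63,0],1],[[0,0,0],[-0.2,-0.4,0],1]]'
python3 - <<'E'
from h import *
st(); c=snap("wrist","w1"); print(proj(c,[457,188.5,58])); crop("w1","w1c",(192,120,312,240),5)
E
```

```text
t: 0.65
position: [298.5, 494.4, 303.5]
tcp_rot: [-0.602, -3.083, 0.001]
contact_force: [0.7, 0.3, 0.5]
width: 0.997
t: 1.15
position: [352.3, 387.6, 303.6]
tcp_rot: [-0.602, -3.083, 0.001]
contact_force: [-0.5, 0.2, -0.7]
width: 1.001
t: 1.65
position: [406.0, 280.8, 303.6]
tcp_rot: [-0.602, -3.083, 0.0]
contact_force: [0.8, -0.1, 0.1]
width: 1.001
t: 2.15
position: [450.3, 183.8, 303.7]
tcp_rot: [-0.605, -3.083, 0.0]
contact_force: [0.1, 0.3, 0.5]
width: 1.0
t 2.15 pos [450.3 183.8 303.7] yaw 157.79 q [ 0.154 -0.149  1.967 -0.     1.324 -1.029] F [0.1 0.3 0.5] T [0.01 0.02 0.04] w 1.0
[[257.80956574 176.54961476]]
```

View pics/w1c.png

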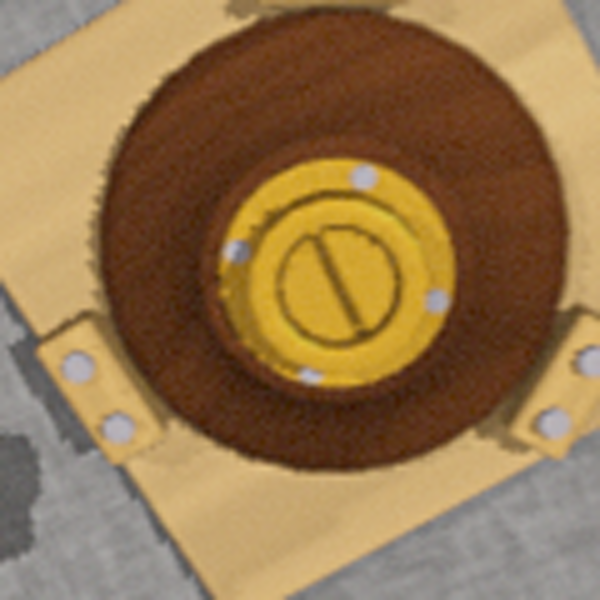

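Run:
```python
from h import *
c=load("w1")
f=lambda x,y,z:atz(c,192+x/5,120+y/5,z)
print("slot",f(339.5,284.5,58),"cup",f(338,272,62))
a=f(316,232,58);b=f(363,335,58);d=a-b;print(a,b,np.degrees(np.arctan2(d[1],d[0])),np.linalg.norm(d))
print("collar base circle dark foot", f(335,240,30))
# to stand
plan([447-22*np.cos(np.radians(157.8)),-225.5-22*np.sin(np.radians(157.8)),330],0,20)
```

```text
slot [458.35664349 190.67703867  58.        ] cup [454.46991502 191.72629736  62.        ]
[444.27070296 190.24938745  58.        ] [472.28116972 191.3029723   58.        ] -177.8458937718075 28.030274512836144
collar base circle dark foot [453.26854232 192.26408613  30.        ]
[[-0.01, -0.003, 0.0], [-0.348, -0.759, -0.052]]
[[0.0, 0.0, 0.0], [-0.348, -0.759, -0.053]]
[[0.0, 0.0, 0.0], [-0.348, -0.759, -0.053]]
[[0.0, 0.0, 0.0], [-0.348, -0.759, -0.053]]
[[0.0, 0.0, 0.0], [-0.348, -0.759, -0.053]]
[[0.0, 0.0, 0.0], [-0.348, -0.759, -0.053]]
[[0.0, 0.0, 0.0], [-0.348, -0.759, -0.053]]
[[0.0, 0.0, 0.0], [-0.348, -0.759, -0.053]]
[[0.0, 0.0, 0.0], [-0.348, -0.759, -0.053]]
[[0.0, 0.0, 0.0], [-0.348, -0.759, -0.053]]
[[0.0, 0.0, 0.0], [-0.348, -0.759, -0.053]]
[[0.0, 0.0, 0.0], [-0.348, -0.759, -0.053]]
[[0.0, 0.0, 0.0], [-0.348, -0.759, -0.053]]
[[0.0, 0.0, 0.0], [-0.348, -0.759, -0.053]]
[[0.0, 0.0, 0.0], [-0.348, -0.759, -0.053]]
[[0.0, 0.0, 0.0], [-0.348, -0.759, -0.053]]
[[0.0, 0.0, 0.0], [-0.348, -0.759, -0.053]]
[[0.0, 0.0, 0.0], [-0.348, -0.759, -0.053]]
[[0.0, 0.0, 0.0], [-0.348, -0.759, -0.053]]
[[0.0, 0.0, 0.0], [-0.348, -0.759, -0.053]]
```

```bash
for i in 1 2 3; do python3 -m jog '[[[0,0,0],[-0.35,-0.76,-0.05],1],[[0,0,0],[-0.35,-0.76,-0.05],1],[[0,0,0],[-0.35,-0.76,-0.05],1],[[0,0,0],[-0.35,-0.76,-0.05],1],[[0,0,0],[-0.35,-0.76,-0.05],1]]' >/dev/null; done ; python3 -m jog '[[[0,0,0],[-0.35,-0.76,-0.05],1],[[0,0,0],[-0.35,-0.76,-0.05],1],[[0,0,0],[-0.35,-0.76,-0.05],1],[[0,0,0],[-0.35,-0.76,-0.05],1],[[0,0,0],[-0.2,-0.5,-0.05],1]]'
python3 - <<'E'
from h import *
st(); c=snap("wrist","w2"); print(proj(c,[[450.5,-225.5,176],[450.5,-225.5,70]])); crop("w2","w2c",(180,90,330,240),4)
E
```

```text
t: 4.2
position: [467.9, -225.7, 328.8]
tcp_rot: [-0.602, -3.083, -0.001]
contact_force: [0.3, 0.1, 0.2]
width: 1.002
t 4.2 pos [ 467.9 -225.7  328.8] yaw 157.9 q [-0.668 -0.086  1.863  0.     1.365 -1.853] F [0.3 0.1 0.2] T [-0.05  0.04 -0.05] w 1.002
[[244.39569652 177.86417773]
 [246.78455177 157.87349086]]
```

View pics/w2c.png

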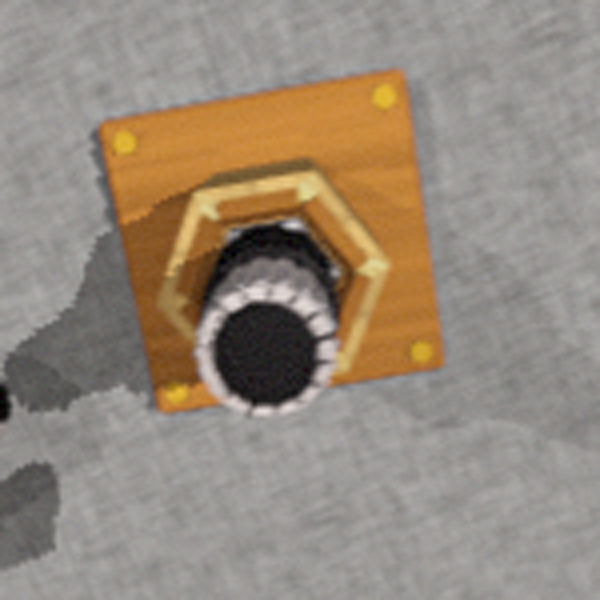

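Run:
```python
from h import *
c=load("w2")
f=lambda x,y,z:atz(c,180+x/4,90+y/4,z)
print("cap",f(266,353,176.5))
for p in [(103,123),(402,70),(441,368),(160,411)]: print(f(*p,12))
print("foot",np.mean([f(*p,12) for p in [(103,123),(402,70),(441,368),(160,411)]],0))
H=[f(*p,90) for p in [(195,196),(314,175),(386,265),(165,297),(345,368)]]
print(np.round(H,1))
plan([450.5,-226.5,262],0,4)
```

```text
cap [ 451.38129561 -223.90983529  176.5       ]
[ 388.41897013 -263.45446592   12.        ]
[ 411.17875471 -159.9687123    12.        ]
[ 516.52192733 -183.90286374   12.        ]
[ 492.43395262 -287.64317624   12.        ]
foot [ 452.1384012  -223.74230455   12.        ]
[[ 419.9 -234.7   90. ]
 [ 427.2 -201.1   90. ]
 [ 458.8 -191.3   90. ]
 [ 443.3 -254.4   90. ]
 [ 483.  -213.5   90. ]]
[[-0.007, 0.004, -0.0], [0.163, -0.06, 0.671]]
[[0.0, 0.0, 0.0], [0.163, -0.061, 0.671]]
[[0.0, 0.0, 0.0], [0.163, -0.061, 0.671]]
[[0.0, 0.0, 0.0], [0.163, -0.061, 0.671]]
```

```bash
python3 -m jog '[[[0,0,0],[0.165,-0.04,0.67],1],[[0,0,0],[0.165,-0.04,0.67],1],[[0,0,0],[0.165,-0.04,0.67],1],[[0,0,0],[0.165,-0.04,0.67],1],[[0,0,0],[0,0,0],1]]'
python3 - <<'E'
from h import *
st(); c=snap("wrist","w3",scale=1.5); print(proj(c,[[451,-224.5,176],[451,-224.5,132],[451,-224.5,70]])); crop("w3","w3c",(190,120,310,250),5)
E
```

```text
t: 4.75
position: [449.8, -221.0, 259.2]
tcp_rot: [-0.601, -3.079, -0.005]
contact_force: [-0.4, -0.2, -0.7]
width: 1.0
t 4.75 pos [ 449.8 -221.   259.2] yaw 157.92 q [-0.683 -0.06   1.97   0.     1.237 -1.869] F [-0.4 -0.2 -0.7] T [ 0.03  0.03 -0.01] w 1.0
[[247.12220435 233.48226693]
 [248.0391936  209.47822773]
 [248.84683895 188.40965012]]
```

View pics/w3.png

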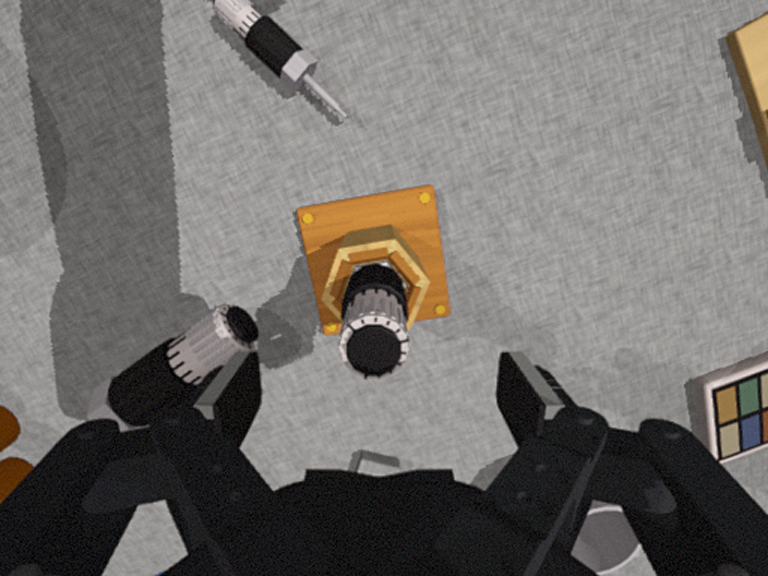

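View pics/w3c.png

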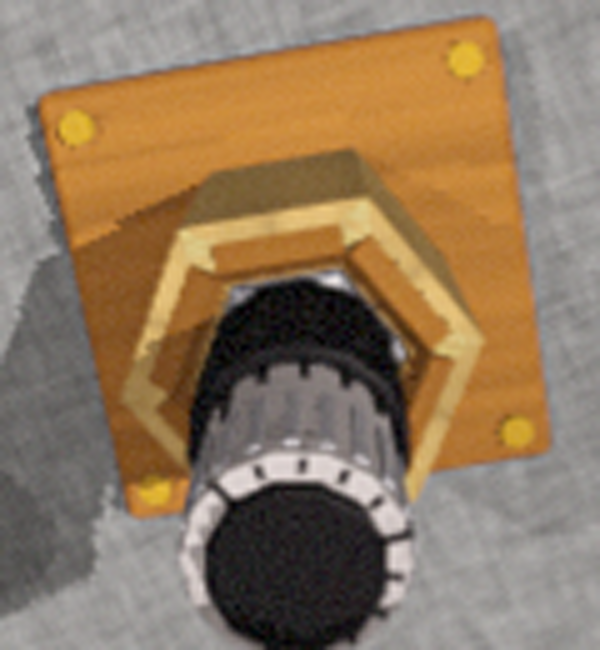

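Run:
```python
from h import *
st()
c=load("w3")
f=lambda x,y,z:atz(c,190+x/5,120+y/5,z)
print("cap",f(297,565,176.5), "cap rim",f(297,562,172.5))
ctr=f(297,565,176.5)
for p in[(220,490),(258,470),(302,465),(345,475),(377,497),(397,537),(393,575)]:
    q=f(*p,172.5)-ctr; print(np.degrees(np.arctan2(q[1],q[0])).round(1),np.hypot(*q[:2]).round(1))
plan([451,-224.3,212],0,4)
```

```text
t 4.8 pos [ 450.6 -221.7  260.9] yaw 157.93 q [-0.683 -0.06   1.967  0.     1.238 -1.869] F [0.5 0.9 0.5] T [-0.05  0.    0.01] w 1.001
cap [ 451.01794019 -222.96479706  176.5       ] cap rim [ 452.33500027 -223.53855081  172.5       ]
-153.1 12.8
-178.4 12.1
154.9 11.8
128.0 12.0
104.5 12.5
76.9 12.8
53.0 12.7
[[0.01, -0.024, -0.0], [-0.015, -0.023, 0.489]]
[[0.0, 0.0, 0.0], [-0.013, -0.023, 0.489]]
[[0.0, 0.0, 0.0], [-0.013, -0.023, 0.489]]
[[0.0, 0.0, 0.0], [-0.013, -0.023, 0.489]]
```

```bash
python3 -m jog '[[[0,0,0],[-0.012,-0.015,0.49],1],[[0,0,0],[-0.012,-0.015,0.49],1],[[0,0,0],[-0.012,-0.015,0.49],1],[[0,0,0],[-0.012,-0.015,0.49],1],[[0,0,0],[0,0,0],1]]' 30; python3 -m jog '[[[0,0,0],[0,0,0],-0.2],[[0,0,0],[0,0,0],-0.3],[[0,0,0],[0,0,0],-1],[[0,0,0],[0,0,0],-1],[[0,0,0],[0,0,0],-1]]' 30
python3 - <<'E'
from h import *
st(); c=snap("wrist","w4",scale=1.5);crop("w4","w4c",(190,160,310,290),5)
E
```

```text
t: 5.3
position: [450.6, -224.0, 210.3]
tcp_rot: [-0.602, -3.079, -0.003]
contact_force: [-0.5, -0.2, 0.0]
width: 1.002
t: 5.8
position: [451.9, -224.7, 213.6]
tcp_rot: [0.602, 3.082, -0.0]
contact_force: [-0.4, 1.2, 2.6]
width: 0.34
t 5.8 pos [ 451.9 -224.7  213.6] yaw 157.89 q [-0.687  0.007  1.996  0.     1.138 -1.872] F [-0.4  1.2  2.6] T [ 0.23 -0.05  0.03] w 0.34
```

View pics/w4c.png

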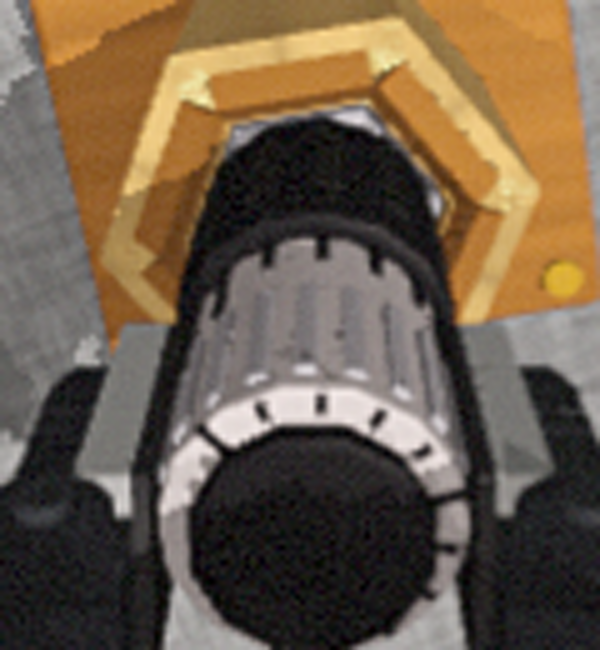

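```bash
for i in 1 2 3 4; do python3 -m jog '[[[0,0,1],[0,0,0],-1],[[0,0,1],[0,0,0],-1],[[0,0,1],[0,0,0],-1],[[0,0,1],[0,0,0],-1],[[0,0,1],[0,0,0],-1]]' | grep -E "force|tion"; done; python3 -m jog '[[[0,0,1],[0,0,0],-1],[[0,0,1],[0,0,0],-1],[[0,0,1],[0,0,0],-1],[[0,0,1],[0,0,0],-1],[[0,0,0],[0,0,0],-1]]'
python3 - <<'E'
from h import *
st(); c=snap("wrist","w5",scale=1.5);crop("w5","w5c",(190,160,310,290),5)
E
```

```text
position: [451.6, -225.1, 213.5]
contact_force: [-1.2, 0.1, 3.1]
position: [451.1, -225.2, 213.5]
contact_force: [-4.9, 0.3, 4.7]
position: [450.6, -224.9, 213.5]
contact_force: [-7.1, 0.2, 7.7]
position: [450.5, -224.6, 213.6]
contact_force: [-8.0, 0.7, 9.8]
t: 8.35
position: [450.6, -224.2, 213.6]
tcp_rot: [-3.116, -0.378, 0.007]
contact_force: [-7.0, 3.9, 10.4]
width: 0.341
t 8.35 pos [ 450.6 -224.2  213.6] yaw 13.82 q [-0.687  0.006  1.996 -0.002  1.144  0.643] F [-7.   3.9 10.4] T [ 0.83  1.54 -0.03] w 0.341
```

View pics/w5c.png

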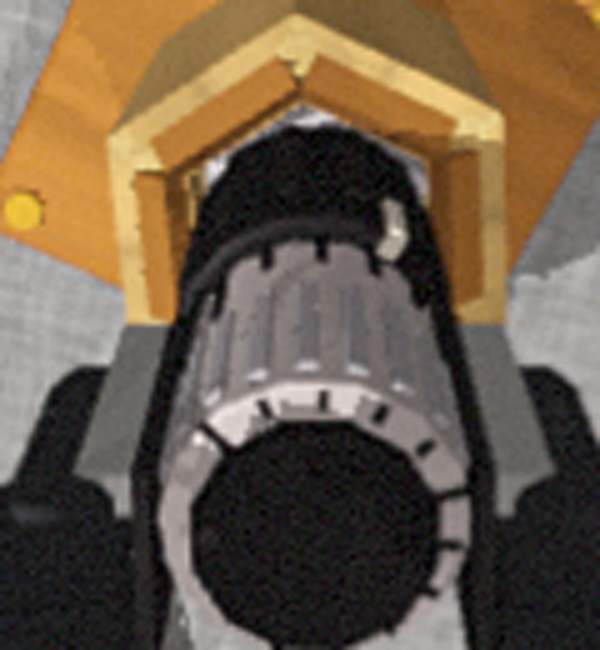

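```bash
python3 -m jog '[[[0,0,0.4],[0,0,0],-1],[[0,0,0.2],[0,0,0],-1],[[0,0,0],[0,0,0],-1],[[0,0,0],[0,0,0],0.1],[[0,0,0],[0,0,0],0.3]]'
python3 - <<'E'
from h import *
st(); c=snap("wrist","w6",scale=1.5);crop("w6","w6c",(190,160,310,290),5)
E
```

```text
t: 8.9
position: [451.6, -224.8, 212.9]
tcp_rot: [3.128, 0.282, 0.0]
contact_force: [-0.1, 0.1, 0.6]
width: 0.65
t 8.9 pos [ 451.6 -224.8  212.9] yaw 10.3 q [-0.687  0.007  1.996 -0.     1.137  0.704] F [-0.1  0.1  0.6] T [ 0.07 -0.01  0.03] w 0.65
```

View pics/w6c.png

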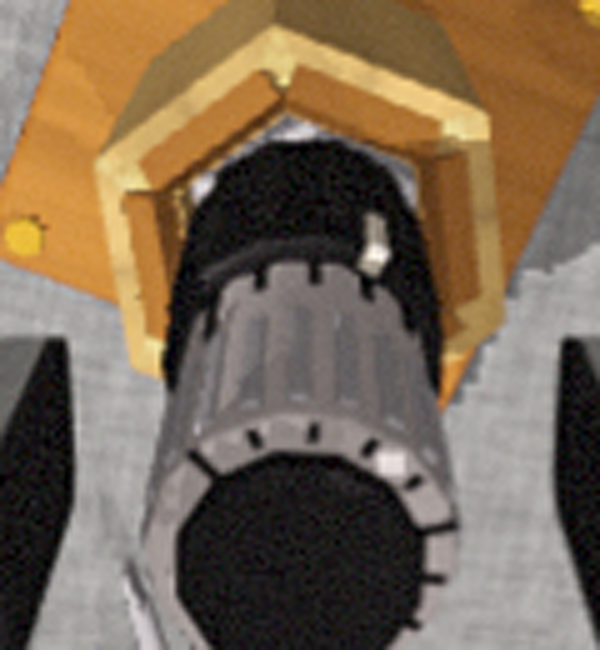

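Run:
```python
from h import *
c=load("w6"); f=lambda x,y,z:atz(c,190+x/5,160+y/5,z)
s=st()
for ax in ([451.2,-224.2],[450.5,-225],[452,-223.5]):
  for p,z in(((376,213),132),((373,262),132),((367,285),132),((262,270),132)):
    q=f(*p,z)[:2]-np.array(ax);print(ax,p,np.degrees(np.arctan2(q[1],q[0])).round(1),np.hypot(*q).round(1))
print(f(300,565,176.5))
# sleeve bottom silhouette at barrel edges
print(f(163,370,132),f(440,370,132))
plan([451.2,-224.4,181],-25,5)
```

```text
t 8.95 pos [ 451.6 -224.7  212.8] yaw 10.29 q [-0.687  0.008  1.996 -0.     1.137  0.704] F [ 0.2 -0.2  0.6] T [-0.02  0.02  0.01] w 0.649
[451.2, -224.2] (376, 213) -12.4 22.5
[451.2, -224.2] (373, 262) -19.8 16.8
[451.2, -224.2] (367, 285) -23.4 13.9
[451.2, -224.2] (262, 270) 30.4 14.4
[450.5, -225] (376, 213) -10.1 23.0
[450.5, -225] (373, 262) -16.5 17.2
[450.5, -225] (367, 285) -19.4 14.3
[450.5, -225] (262, 270) 31.6 15.4
[452, -223.5] (376, 213) -14.7 21.9
[452, -223.5] (373, 262) -23.0 16.3
[452, -223.5] (367, 285) -27.5 13.5
[452, -223.5] (262, 270) 29.5 13.3
[ 453.06119422 -223.82190375  176.5       ]
[ 448.41896159 -207.15035421  132.        ] [ 454.52796723 -240.73087455  132.        ]
[[0.002, -0.001, 0.833], [-0.003, -0.003, 0.254]]
[[0.0, 0.0, 0.833], [-0.003, -0.003, 0.254]]
[[0.0, 0.0, 0.833], [-0.003, -0.003, 0.254]]
[[0.0, 0.0, 0.833], [-0.003, -0.002, 0.254]]
[[0.0, 0.0, 0.833], [-0.003, -0.002, 0.254]]
```

```bash
python3 -m jog '[[[0,0,0.9],[0,0,0.2],0.3],[[0,0,0.9],[0,0,0.25],0.3],[[0,0,0.9],[0,0,0.3],0.3],[[0,0,0.9],[0,0,0.3],0.3],[[0,0,0.9],[0,0,0.23],0.3]]' 45; python3 -m jog '[[[0,0,0],[0,0,0],0.3],[[0,0,0],[0,0,0],-1],[[0,0,0],[0,0,0],-1],[[0,0,0],[0,0,0],-1],[[0,0,0],[0,0,0],-1]]' 45
python3 - <<'E'
from h import *
st(); c=snap("wrist","w7",scale=1.5)
E
```

```text
t: 9.45
position: [451.5, -224.6, 180.2]
tcp_rot: [-3.107, 0.462, 0.001]
contact_force: [0.1, 0.1, 0.2]
width: 0.648
t: 9.95
position: [451.8, -224.6, 181.3]
tcp_rot: [-3.108, 0.456, -0.001]
contact_force: [0.3, 1.8, 2.8]
width: 0.404
t 9.95 pos [ 451.8 -224.6  181.3] yaw -16.67 q [-0.687  0.056  2.012  0.     1.073  1.175] F [0.3 1.8 2.8] T [ 0.36 -0.05  0.02] w 0.404
```

View pics/w7.png

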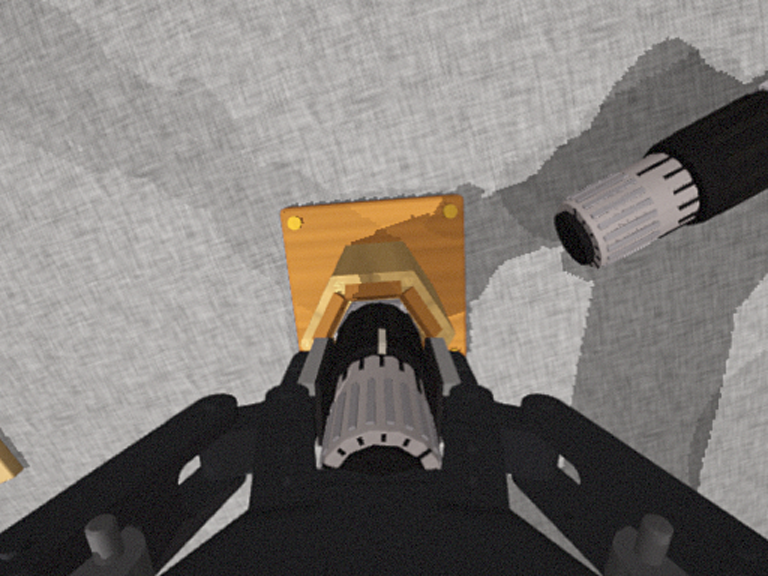

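```bash
python3 -m jog '[[[0,0,0],[0,0,-0.3],-1],[[0,0,0],[0,0,-0.7],-1],[[0,0,0],[0,0,-1],-1],[[0,0,0],[0,0,-1],-1],[[0,0,0],[0,0,-1],-1]]';python3 -m jog '[[[0,0,0],[0,0,-0.6],-1],[[0,0,0],[0,0,-0.4],-1],[[0,0,0],[0,0,0],-1],[[0,0,0],[0,0,0],-1],[[0,0,0],[0,0,0],-1]]'
python3 - <<'E'
from h import *
s=st(); c=snap("wrist","w8",scale=1.5);snap("scene","s8")
M=R.from_rotvec(s['tcp_rot']);
print(proj(c,[s['position']+M.apply([x,y,z]) for x,y,z in[(0,0,49),(0,0,49+62-7),(0,0,160),(6,0,160),(-6,0,160)]]))
crop("w8","w8c",(200,140,310,260),5)
E
```

```text
t: 10.5
position: [451.0, -224.6, 281.4]
tcp_rot: [3.108, -0.456, -0.002]
contact_force: [1.4, -0.2, -3.6]
width: 0.406
t: 11.0
position: [451.1, -224.3, 304.3]
tcp_rot: [-3.107, 0.456, 0.004]
contact_force: [-0.6, -0.4, -3.4]
width: 0.405
t 11.0 pos [ 451.1 -224.3  304.3] yaw -16.7 q [-0.687 -0.103  1.924 -0.     1.323  1.176] F [-0.6 -0.4 -3.4] T [-0.01 -0.01 -0.06] w 0.405
[[252.53254533 261.53065487]
 [252.47300693 219.7455708 ]
 [252.43881913 195.88666028]
 [252.44146633 189.46352322]
 [252.43619832 202.22041043]]
```

View pics/w8c.png

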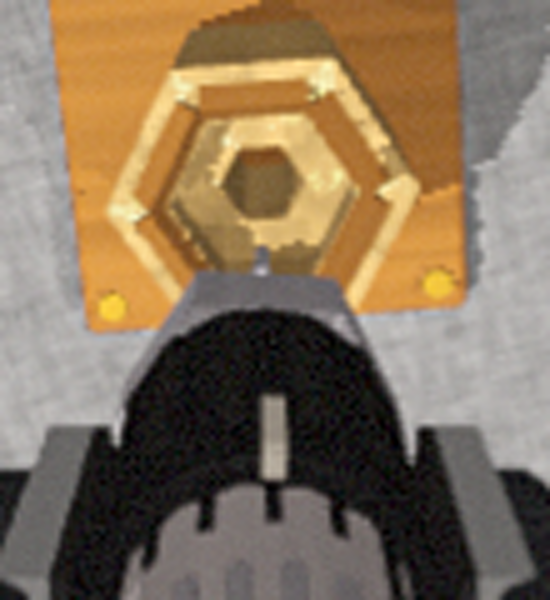

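Run:
```python
from h import *
crop("w8","w8d",(230,175,275,215),14)
```

```text
(no output)
```

View pics/w8d.png

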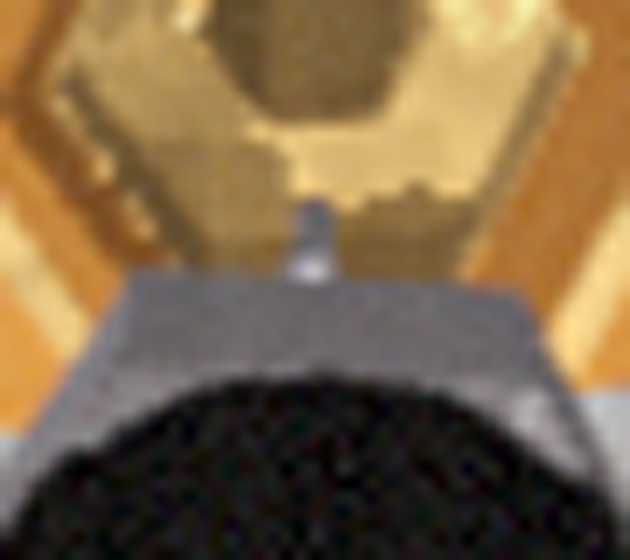

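```bash
for i in 1 2 3; do python3 -m jog '[[[0,0,0],[-0.265,-0.937,0],-1],[[0,0,0],[-0.265,-0.937,0],-1],[[0,0,0],[-0.265,-0.937,0],-1],[[0,0,0],[-0.265,-0.937,0],-1],[[0,0,0],[-0.265,-0.937,0],-1]]' 50 >/dev/null;  done; python3 -m jog '[[[0,0,0],[-0.265,-0.937,0],-1],[[0,0,0],[-0.265,-0.937,0],-1],[[0,0,-1],[0,0,0.2],-1],[[0,0,-1],[0,0,0.2],-1],[[0,0,-1],[0,0,0.2],-1]]'; for i in 1 2 3 4 5; do python3 -m jog '[[[0,0,-1],[0,0,0],-1],[[0,0,-1],[0,0,0],-1],[[0,0,-1],[0,0,0],-1],[[0,0,-1],[0,0,0],-1],[[0,0,-1],[0,0,0],-1]]' >/dev/null; done;  python3 -m jog '[[[0,0,-1],[0,0,0],-1],[[0,0,-1],[0,0,0],-1],[[0,0,-1],[0,0,0],-1],[[0,0,-1],[0,0,0],-1],[[0,0,-1],[0,0,0],-1]]'
python3 - <<'E'
from h import *
s=st(); c=snap("wrist","w9",scale=1.5); crop("w9","w9c",(180,120,320,260),5)
E
```

```text
t: 13.1
position: [457.9, 189.4, 290.0]
tcp_rot: [3.141, 0.043, -0.002]
contact_force: [0.2, 0.1, -2.6]
width: 0.404
t: 16.1
position: [457.9, 189.1, 290.2]
tcp_rot: [0.042, -3.14, 0.0]
contact_force: [0.5, 0.6, -2.9]
width: 0.405
t 16.1 pos [457.9 189.1 290.2] yaw -178.46 q [ 0.162 -0.111  1.958 -0.     1.296 -1.435] F [ 0.5  0.6 -2.9] T [ 0.   -0.05  0.03] w 0.405
```

View pics/w9c.png

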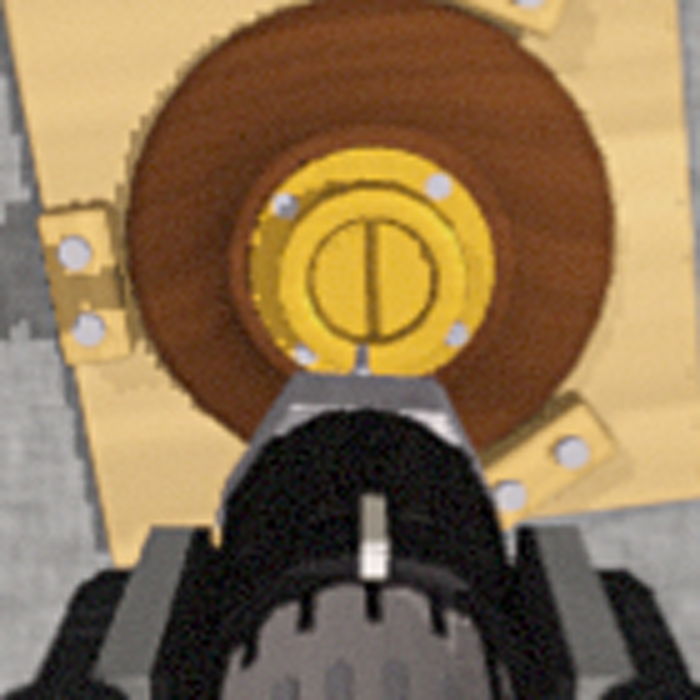

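```bash
python3 - <<'E'
from h import *
c=load("w9"); s=env.read_state(); M=R.from_rotvec(s['tcp_rot']).inv(); f=lambda x,y,z:M.apply(atz(c,180+x/5,120+y/5,z)-s['position'])
a=f(368,218,58);b=f(373,338,58);print("slot tool",a,b,(a+b)/2,f(371,281,58),"len",np.linalg.norm(a-b),"ang",np.degrees(np.arctan2((a-b)[1],(a-b)[0])))
print("cup tool",f(372,272,62), "L/R",f(248,270,62),f(497,270,62))
print("head L/R",f(309,280,58),f(436,280,58))
tz=s['position'][2]-166.3
print("tip end",f(361,346,tz),f(361,352,tz))
print(st()['position'])
E
python3 - <<'E'
import sys; sys.path.insert(0,'.')
from h import *
crop("w9","w9d",(225,155,290,200),11)
E
```

```text
slot tool [ 13.83607787   1.36943156 232.2123405 ] [-14.57589293   2.51092318 232.17640261] [ -0.36990753   1.94017737 232.19437156] [ -0.90655539   2.04805711 232.19367608] len 28.434914796905016 ang -2.300702650875393
cup tool [  2.12536491   2.24894169 228.19744551] L/R [  2.66387027 -25.97550474 228.20357704] [  2.5376315   30.70834151 228.19246381]
head L/R [ -0.63533621 -12.27836325 232.19678571] [ -0.70089791  17.06974034 232.19103157]
tip end [  2.23667078  -0.24225025 166.30299309] [  1.09256012  -0.2449935  166.30155534]
t 16.15 pos [458.  189.1 290.2] yaw -178.31 q [ 0.162 -0.111  1.958 -0.     1.296 -1.438] F [-0.4  0.2 -3.3] T [ 0.01  0.02 -0.02] w 0.403
[457.9532187  189.05870744 290.19502371]
```

View pics/w9d.png

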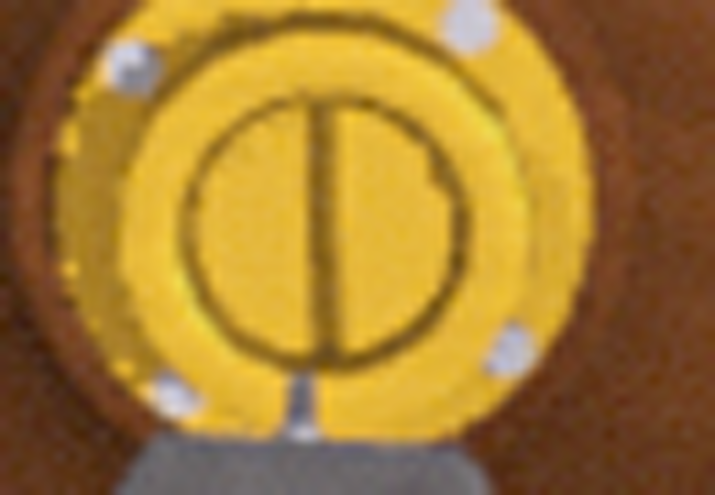

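```bash
python3 -m jog '[[[0,0,-0.25],[0,0.04,0.5],-1],[[0,0,0],[0,0.04,0.7],-1],[[0,0,0],[0,0,0.7],-1],[[0,0,0],[0,0,0.3],-1],[[0,0,0],[0,0,0],-1]]'
python3 - <<'E'
from h import *
s=st(); c=snap("wrist","w10"); crop("w10","w10c",(215,165,285,215),11)
print(s['position'])
E
```

```text
t: 16.65
position: [457.1, 191.0, 233.8]
tcp_rot: [0.076, -3.137, 0.001]
contact_force: [-0.8, -0.9, -2.3]
width: 0.405
t 16.65 pos [457.1 191.  233.8] yaw -177.24 q [ 0.166 -0.042  2.003  0.     1.185 -1.453] F [-0.8 -0.9 -2.3] T [0.04 0.05 0.02] w 0.405
[457.09688103 190.95755443 233.84749441]
```

View pics/w10c.png

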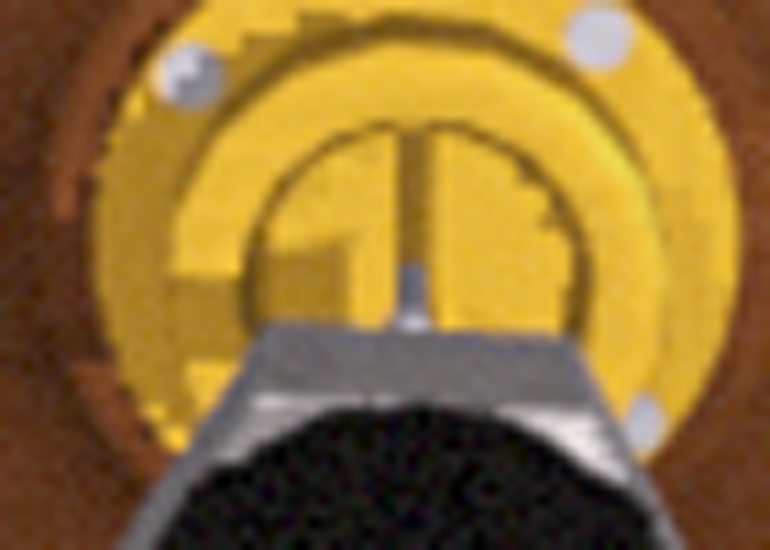

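```bash
python3 -m jog '[[[0,0,0],[0,0,0.15],-1],[[0,0,0],[0,0,0.15],-1],[[0,0,0],[0,0,0.12],-1],[[0,0,0],[0,0,0.12],-1],[[0,0,0],[0,0,0.06],-1]]'
python3 - <<'E'
from h import *
s=st(); c=snap("wrist","w11"); crop("w11","w11c",(205,165,295,230),8)
E
```

```text
t: 17.2
position: [458.3, 191.4, 221.1]
tcp_rot: [-0.076, 3.14, 0.002]
contact_force: [0.7, 2.2, -1.5]
width: 0.403
t 17.2 pos [458.3 191.4 221.1] yaw -177.22 q [ 1.670e-01 -2.400e-02  2.011e+00  1.000e-03  1.154e+00 -1.453e+00] F [ 0.7  2.2 -1.5] T [0.52 0.03 0.02] w 0.403
```

View pics/w11c.png

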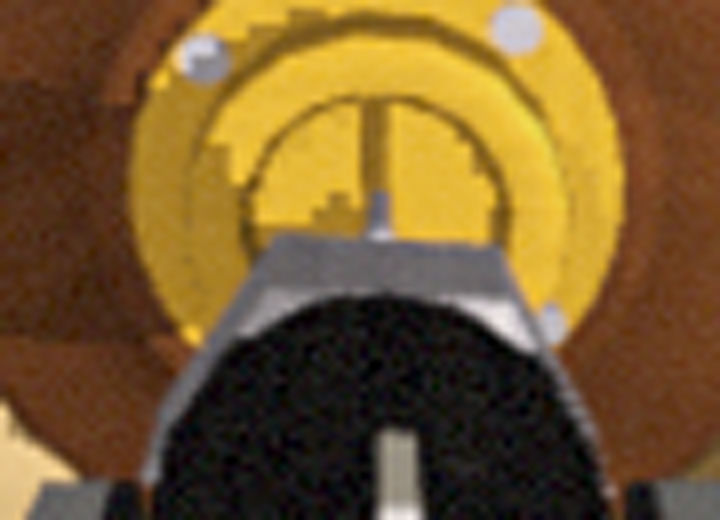

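```bash
python3 -m jog '[[[0,0,0],[0,0.03,0.04],-1],[[0,0,0],[0,0,0.04],-1],[[0,0,0],[0,0,0],-1],[[0,0,0],[0,0,0],-1],[[0,0,0.2],[0,0,0],-1]]'
python3 - <<'E'
from h import *
s=st()
E
```

```text
t: 17.75
position: [458.1, 191.9, 218.9]
tcp_rot: [-0.042, 3.141, 0.0]
contact_force: [0.5, 1.9, -1.6]
width: 0.405
t 17.75 pos [458.1 191.9 218.9] yaw -178.47 q [ 0.168 -0.02   2.012  0.     1.15  -1.43 ] F [ 0.5  1.9 -1.6] T [ 0.33 -0.12  0.03] w 0.405
```

```bash
for i in 1 2; do python3 -m jog '[[[0,0,1],[0,0,0],-1],[[0,0,1],[0,0,0],-1],[[0,0,1],[0,0,0],-1],[[0,0,1],[0,0,0],-1],[[0,0,1],[0,0,0],-1]]' | grep -E "force|tion"; python3 -c "
from h import *
st()"; done
```

```text
position: [458.3, 191.6, 219.0]
contact_force: [0.8, -0.7, -2.2]
t 18.25 pos [458.3 191.6 219. ] yaw 151.33 q [ 1.680e-01 -2.000e-02  2.011e+00 -1.000e-03  1.150e+00 -9.020e-01] F [ 0.8 -0.7 -2.2] T [-0.05 -0.28  0.11] w 0.399
position: [458.2, 191.3, 219.0]
contact_force: [0.5, -1.3, -1.5]
t 18.75 pos [458.2 191.3 219. ] yaw 121.35 q [ 1.680e-01 -2.000e-02  2.012e+00 -2.000e-03  1.150e+00 -3.790e-01] F [ 0.5 -1.3 -1.5] T [-0.4  -0.13  0.13] w 0.4
```

Torque 0.11–0.13 N·m: the screw is turning. I continue in smaller steps towards the stop.

```bash
python3 -m jog '[[[0,0,0.6],[0,0,0],-1],[[0,0,0.6],[0,0,0],-1],[[0,0,0.6],[0,0,0],-1],[[0,0,0.6],[0,0,0],-1],[[0,0,0.4],[0,0,0],-1]]' | grep -E "force|tion"; python3 -c "
from h import *
st()";python3 -m jog '[[[0,0,0.3],[0,0,0],-1],[[0,0,0.3],[0,0,0],-1],[[0,0,0.3],[0,0,0],-1],[[0,0,0.3],[0,0,0],-1],[[0,0,0.3],[0,0,0],-1]]' | grep -E "force|tion"; python3 -c "
from h import *
st()"
```

```text
position: [458.1, 191.2, 218.9]
contact_force: [0.1, -0.7, -1.9]
t 19.25 pos [458.1 191.2 218.9] yaw 104.67 q [ 0.167 -0.02   2.012 -0.003  1.151 -0.088] F [ 0.1 -0.7 -1.9] T [-0.56 -0.04  0.16] w 0.404
position: [458.3, 191.1, 218.9]
contact_force: [0.4, -2.2, -2.0]
t 19.75 pos [458.3 191.1 218.9] yaw 95.75 q [ 0.167 -0.02   2.012 -0.003  1.15   0.068] F [ 0.4 -2.2 -2. ] T [-0.56 -0.19  0.32] w 0.403
```

```bash
for k in 1 2; do python3 -m jog '[[[0,0,0.4],[0,0,0],-1],[[0,0,0.4],[0,0,0],-1],[[0,0,0.4],[0,0,0],-1],[[0,0,0.3],[0,0,0],-1],[[0,0,0],[0,0,0],-1]]' | grep -E "force|tion"; python3 -c "
from h import *
st()";done;  python3 -c "
from h import *
c=snap('wrist','w12'); crop('w12','w12c',(205,165,295,230),8)"
```

```text
position: [458.5, 191.1, 218.9]
contact_force: [2.3, -3.4, -3.7]
t 20.25 pos [458.5 191.1 218.9] yaw 86.83 q [ 0.167 -0.02   2.012 -0.003  1.149  0.224] F [ 2.3 -3.4 -3.7] T [-0.85 -0.7   0.27] w 0.404
position: [458.8, 191.0, 218.9]
contact_force: [3.5, -4.4, -4.1]
t 20.75 pos [458.8 191.  218.9] yaw 77.87 q [ 0.167 -0.02   2.011 -0.004  1.148  0.38 ] F [ 3.5 -4.4 -4.1] T [-0.99 -1.    0.47] w 0.402
```

View pics/w12c.png

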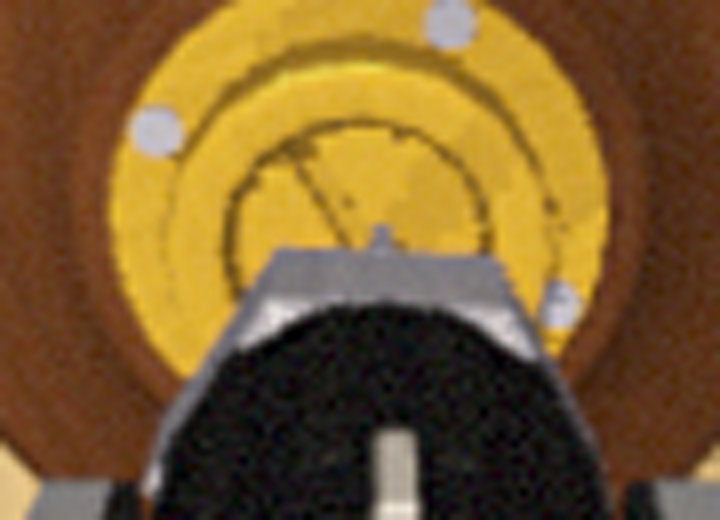

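```bash
python3 -c "
from h import *
crop('w12','w12d',(225,172,275,202),15); st()"
```

```text
t 20.8 pos [458.8 191.  218.9] yaw 77.89 q [ 0.167 -0.02   2.011 -0.004  1.148  0.38 ] F [ 3.7 -3.6 -4. ] T [-1.03 -0.99  0.46] w 0.399
```

View pics/w12d.png

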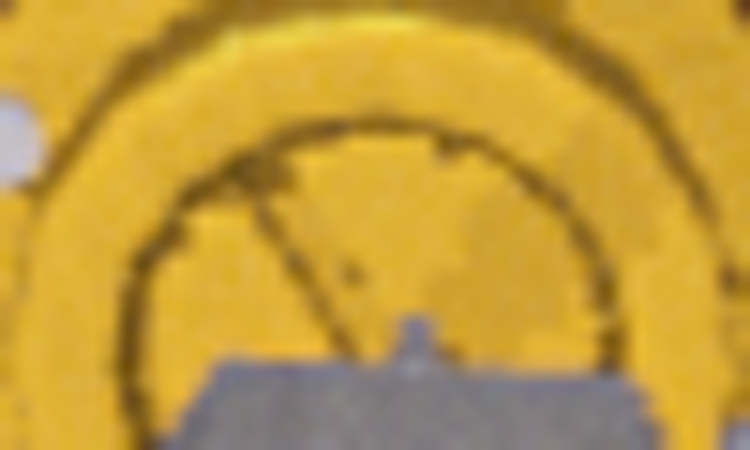

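```bash
python3 -c "
from h import *
c=load('w12'); f=lambda x,y:atz(c,225+x/15,172+y/15,58)
a=f(250,190);b=f(350,355);d=a-b;print(a,b,np.degrees(np.arctan2(d[1],d[0])))
s=env.read_state();M=R.from_rotvec(s['tcp_rot']).inv()
for p in((415,320),(370,340)):
  for z in(52,58): print(p,z,M.apply(atz(c,225+p[0]/15,172+p[1]/15,z)-s['position']))
print(M.apply(a-s['position']),M.apply(b-s['position']))
"
```

```text
[452.99438343 201.25854685  58.        ] [456.6043582  189.97760163  58.        ] 107.74500476281673
(415, 320) 52 [ -0.73301464   1.50250104 166.92620371]
(415, 320) 58 [  1.07478485   1.49319566 160.92203041]
(370, 340) 52 [ -2.01741054  -1.26919853 166.92043332]
(370, 340) 58 [ -0.1770778   -1.20829783 160.91640619]
[  9.15369415  -8.30849486 160.87300558] [ -1.11930221  -2.41312001 160.91476842]
```

```bash
python3 -m jog '[[[0,0,0],[0,0,-0.3],-1],[[0,0,0],[0,0,-0.3],-1],[[0,0,0],[0,0,-0.2],-1],[[0,0,0],[0,0,0],-1],[[0,0,0],[0,0,0],-1]]' ; python3 -c "
from h import *
st()
c=snap('wrist','w13'); crop('w13','w13c',(205,165,295,230),8)"
```

```text
t: 21.3
position: [458.2, 192.0, 239.4]
tcp_rot: [2.445, 1.973, 0.001]
contact_force: [-0.9, 1.0, -3.8]
width: 0.399
t 21.3 pos [458.2 192.  239.4] yaw 77.79 q [ 0.168 -0.048  1.998  0.     1.191  0.381] F [-0.9  1.  -3.8] T [-0.01 -0.05  0.03] w 0.399
```

View pics/w13c.png

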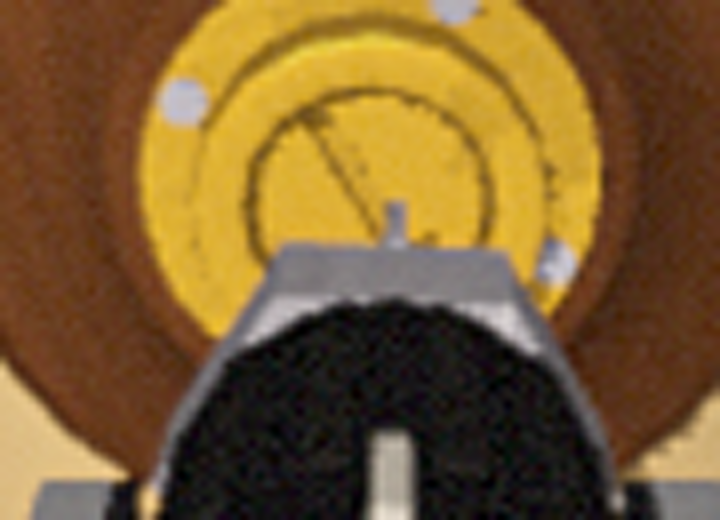

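```bash
python3 -c "
from h import *
crop('w13','w13d',(235,172,275,202),18)"
```

```text
(no output)
```

View pics/w13d.png

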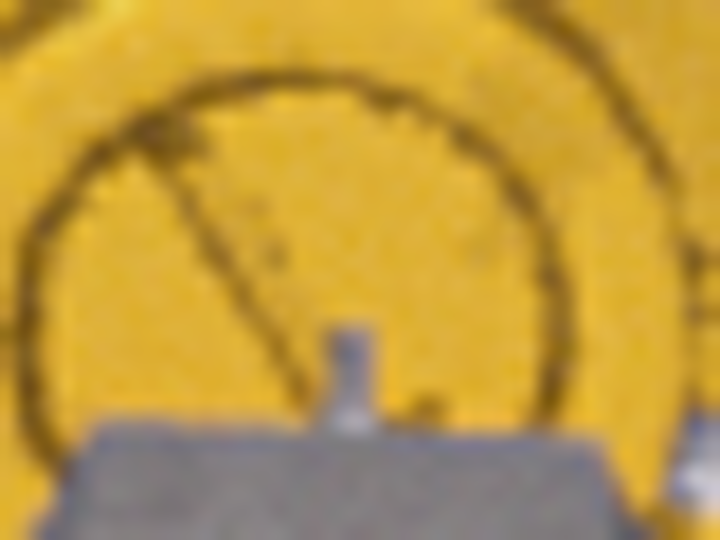

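```bash
python3 -m jog '[[[0,0,-1],[0,0,0],-1],[[0,0,-1],[0,0,0],-1],[[0,0,-1],[0,0,0],-1],[[0,0,-1],[0,0,0],-1],[[0,0,-1],[0,0,0],-1]]' ; python3 -c "
from h import *
st()
c=snap('wrist','w14'); crop('w14','w14c',(215,155,290,205),10)"
```

```text
t: 21.85
position: [457.9, 191.9, 238.6]
tcp_rot: [-1.845, -2.542, 0.001]
contact_force: [0.8, -0.6, -3.3]
width: 0.404
t 21.85 pos [457.9 191.9 238.6] yaw 108.04 q [ 0.168 -0.048  1.999  0.     1.191 -0.147] F [ 0.8 -0.6 -3.3] T [ 0.04 -0.01  0.  ] w 0.404
```

View pics/w14c.png

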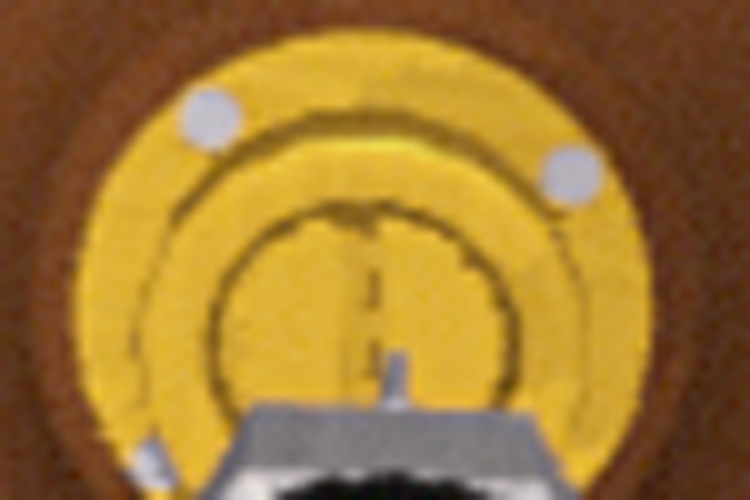

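```bash
python3 -c "
from h import *
c=load('w14');s=env.read_state();M=R.from_rotvec(s['tcp_rot']).inv(); f=lambda x,y,z:M.apply(atz(c,215+x/10,155+y/10,z)-s['position']).round(2)
print('slot',f(358,220,58),f(358,340,58),'head L R',f(212,335,58),f(515,335,58),'top',f(365,208,58))
zt=s['position'][2]
for r in(161,163,166): print('tip',f(398,353,zt-r))
"
```

```text
slot [ 10.94  -0.38 180.63] [ -1.02  -0.43 180.63] head L R [ -0.48 -14.61 180.64] [ -0.55  14.82 180.62] top [ 12.12   0.29 180.63]
tip [  3.33   3.28 161.  ]
tip [  2.75   3.29 163.  ]
tip [  1.89   3.32 166.  ]
```

```bash
python3 -m jog '[[[0,0,0],[0,-0.14,0.1],-1],[[0,0,0],[0,0,0.2],-1],[[0,0,0],[0,0,0.15],-1],[[0,0,0],[0,0,0.05],-1],[[0,0,0],[0,0,0],-1]]' ; python3 -c "
from h import *
st()
c=snap('wrist','w15'); crop('w15','w15c',(215,160,290,210),10)"
```

```text
t: 22.4
position: [454.6, 190.7, 225.9]
tcp_rot: [-1.851, -2.537, 0.001]
contact_force: [-0.8, 0.3, -3.5]
width: 0.404
t 22.4 pos [454.6 190.7 225.9] yaw 107.77 q [ 0.167 -0.039  2.016 -0.     1.166 -0.143] F [-0.8  0.3 -3.5] T [-0.02  0.02  0.06] w 0.404
```

View pics/w15c.png

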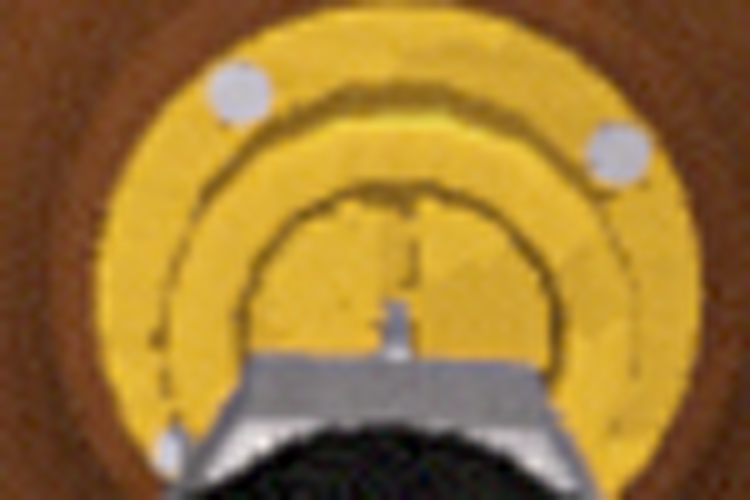

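```bash
python3 -m jog '[[[0,0,0],[0,-0.015,0.1],-1],[[0,0,0],[0,0,0.1],-1],[[0,0,0],[0,0,0.08],-1],[[0,0,0],[0,0,0.04],-1],[[0,0,0],[0,0,0],-1]]' ; python3 -c "
from h import *
st()"; python3 -m jog '[[[0,0,0],[0,0,0.04],-1],[[0,0,0],[0,0,0.04],-1],[[0,0,0],[0,0,0.04],-1],[[0,0,0],[0,0,0],-1],[[0,0,0],[0,0,0],-1]]'; python3 -c "
from h import *
st()
c=snap('wrist','w16'); crop('w16','w16c',(215,160,290,210),10)"
```

```text
t: 22.95
position: [454.8, 190.7, 218.7]
tcp_rot: [1.851, 2.538, 0.001]
contact_force: [1.3, -0.2, -2.0]
width: 0.397
t 22.95 pos [454.8 190.7 218.7] yaw 107.79 q [ 0.167 -0.029  2.021  0.     1.149 -0.144] F [ 1.3 -0.2 -2. ] T [ 0.08 -0.44  0.01] w 0.397
t: 23.45
position: [455.4, 190.8, 218.1]
tcp_rot: [1.85, 2.537, 0.002]
contact_force: [-2.6, 0.5, 11.3]
width: 0.401
t 23.45 pos [455.4 190.8 218.1] yaw 107.81 q [ 0.167 -0.027  2.02  -0.     1.147 -0.144] F [-2.6  0.5 11.3] T [-0.25  0.72  0.03] w 0.401
```

View pics/w16c.png

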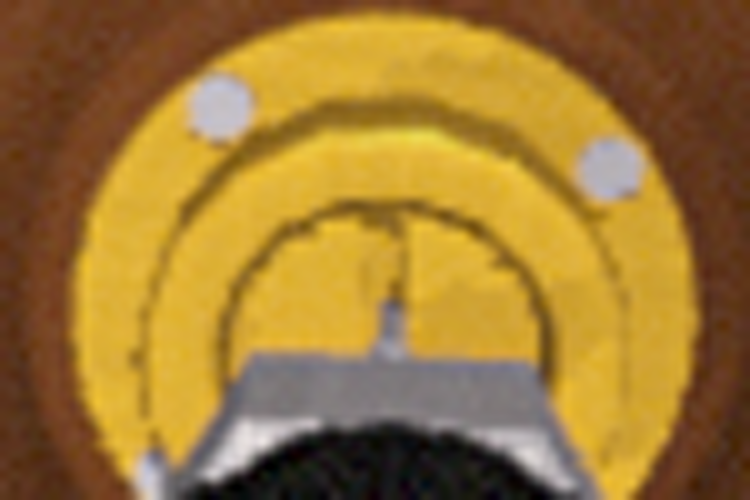

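```bash
for k in 1 2 3; do python3 -m jog '[[[0,0,0.4],[0.006,0,0],-1],[[0,0,0.4],[0.006,0,0],-1],[[0,0,0.2],[0,0,0],-1],[[0,0,0],[0,0,0],-1],[[0,0,0],[0,0,0],-1]]' >/dev/null ; python3 -c "
from h import *
st()"; done; python3 -c "
from h import *
c=snap('wrist','w17'); crop('w17','w17c',(215,160,290,210),10)"
```

```text
t 24.0 pos [455.5 191.1 218.1] yaw 101.83 q [ 0.167 -0.027  2.02  -0.     1.146 -0.039] F [-2.6 -0.7 10.4] T [-0.2   0.46  0.09] w 0.397
t 24.5 pos [455.6 191.4 218.1] yaw 95.85 q [ 1.680e-01 -2.700e-02  2.020e+00 -1.000e-03  1.145e+00  6.600e-02] F [-1.2 -0.6 10.1] T [-0.2   0.34  0.18] w 0.402
t 25.0 pos [455.7 191.7 218.1] yaw 89.88 q [ 1.690e-01 -2.600e-02  2.019e+00 -1.000e-03  1.145e+00  1.710e-01] F [-0.2 -1.3 10.3] T [-0.15  0.17  0.37] w 0.396
```

View pics/w17c.png

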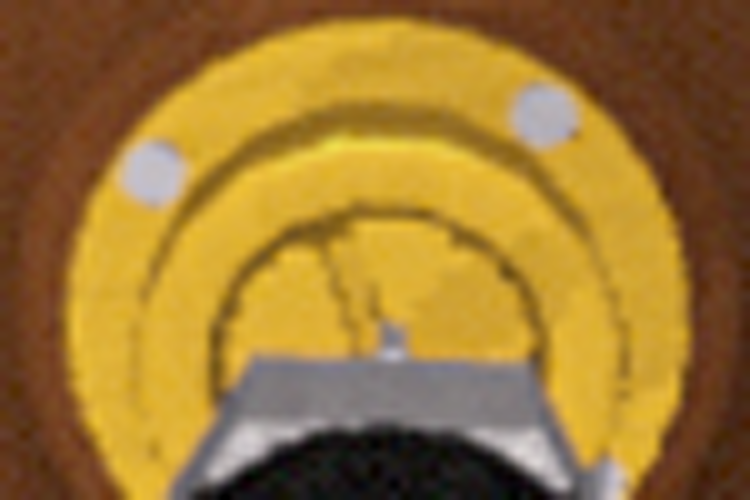

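```bash
for k in 1 2; do python3 -m jog '[[[0,0,0.4],[0.006,0,0],-1],[[0,0,0.4],[0.006,0,0],-1],[[0,0,0.2],[0,0,0],-1],[[0,0,0],[0,0,0],-1],[[0,0,0],[0,0,0],-1]]' >/dev/null ; python3 -c "
from h import *
st()"; done; python3 -c "
from h import *
c=snap('wrist','w18'); crop('w18','w18c',(215,160,290,210),10)"
```

```text
t 25.55 pos [456.  191.8 218.1] yaw 83.88 q [ 1.690e-01 -2.600e-02  2.019e+00 -2.000e-03  1.144e+00  2.770e-01] F [-0.3 -1.8  8.6] T [-0.4  -0.19  0.31] w 0.398
t 26.05 pos [456.3 192.  218.1] yaw 77.91 q [ 1.700e-01 -2.500e-02  2.018e+00 -2.000e-03  1.143e+00  3.820e-01] F [ 2.2 -1.8  7.4] T [-0.49 -0.34  0.47] w 0.403
```

View pics/w18c.png

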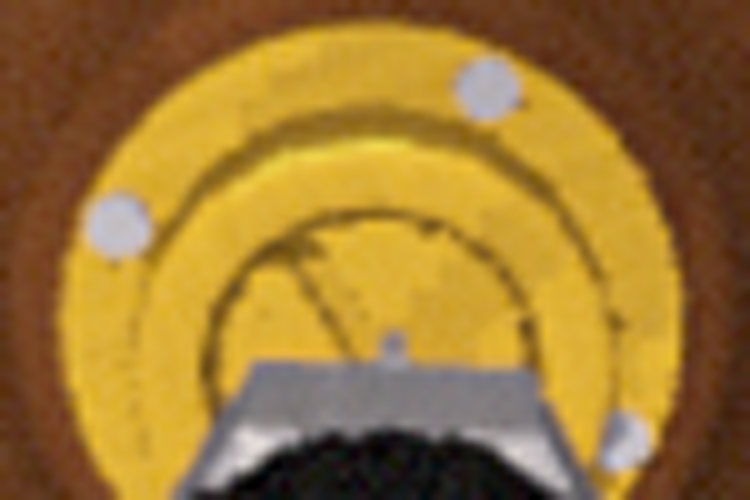

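```bash
python3 -m jog '[[[0,0,0],[0,0,-0.2],-1],[[0,0,0],[0,0,-0.6],-1],[[0,0,0],[0,0,-0.9],-1],[[0,0,0],[0,0,-0.9],-1],[[0,0,0],[0,0,-0.7],-1]]'; python3 -m jog '[[[0,0,-1],[0,0,-0.2],-1],[[0,0,-1],[0,0,0],-1],[[0,0,-1],[0,0,0],-1],[[0,0,-1],[0,0,0],-1],[[0,0,-1],[0,0,0],-1]]'; python3 -c "
from h import *
s=st()
c=snap('wrist','w19'); crop('w19','w19c',(180,120,320,260),5); crop('w19','w19d',(215,140,290,195),10)
plan([453.5-1,-225.5,302],0,18)"
```

```text
t: 26.6
position: [453.7, 192.1, 298.3]
tcp_rot: [-2.444, -1.972, 0.002]
contact_force: [0.3, -0.6, -4.0]
width: 0.401
t: 27.1
position: [453.4, 192.0, 301.8]
tcp_rot: [-1.844, -2.54, 0.003]
contact_force: [0.8, 0.2, -3.8]
width: 0.402
t 27.1 pos [453.4 192.  301.8] yaw 108.03 q [ 0.17  -0.13   1.953  0.     1.321 -0.145] F [ 0.8  0.2 -3.8] T [0.02 0.02 0.02] w 0.402
[[-0.028, -0.005, 0.0], [-0.881, -0.292, 0.0]]
[[0.0, 0.0, 0.0], [-0.881, -0.292, -0.0]]
[[0.0, 0.0, 0.0], [-0.881, -0.292, -0.0]]
[[0.0, 0.0, 0.0], [-0.881, -0.292, -0.0]]
[[0.0, 0.0, 0.0], [-0.881, -0.292, -0.0]]
[[0.0, 0.0, 0.0], [-0.881, -0.292, -0.0]]
[[0.0, 0.0, 0.0], [-0.881, -0.292, -0.0]]
[[0.0, 0.0, 0.0], [-0.881, -0.292, -0.0]]
[[0.0, 0.0, 0.0], [-0.881, -0.292, -0.0]]
[[0.0, 0.0, 0.0], [-0.881, -0.292, -0.0]]
[[0.0, 0.0, 0.0], [-0.881, -0.292, -0.0]]
[[0.0, 0.0, 0.0], [-0.881, -0.292, -0.0]]
[[0.0, 0.0, 0.0], [-0.881, -0.292, -0.0]]
[[0.0, 0.0, 0.0], [-0.881, -0.292, -0.0]]
[[0.0, 0.0, 0.0], [-0.881, -0.292, -0.0]]
[[0.0, 0.0, 0.0], [-0.881, -0.292, -0.0]]
[[0.0, 0.0, 0.0], [-0.881, -0.292, -0.0]]
[[0.0, 0.0, 0.0], [-0.881, -0.292, -0.0]]
```

View pics/w19c.png

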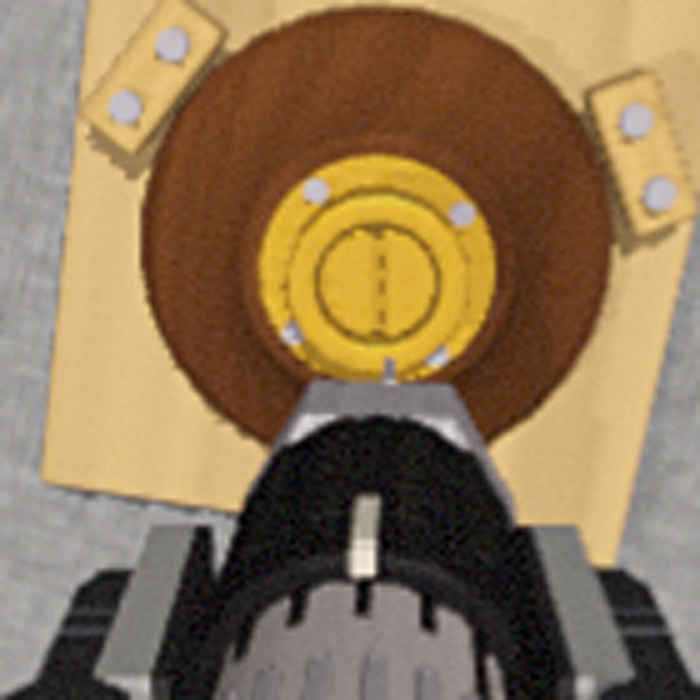

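View pics/w19d.png

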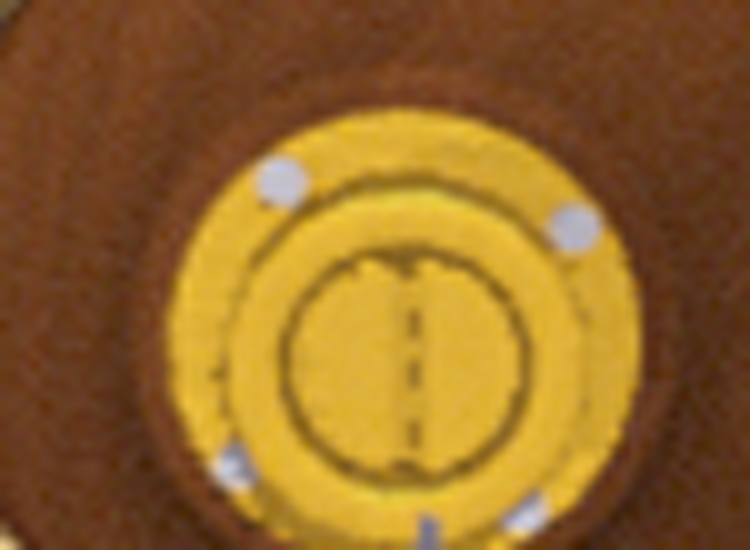

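```bash
for k in 1 2 3; do python3 -m jog '[[[0,0,0],[-0.88,-0.294,0],-1],[[0,0,0],[-0.88,-0.294,0],-1],[[0,0,0],[-0.88,-0.294,0],-1],[[0,0,0],[-0.88,-0.294,0],-1],[[0,0,0],[-0.88,-0.294,0],-1]]' >/dev/null; done; python3 -m jog '[[[0,0,0],[-0.88,-0.294,0],-1],[[0,0,0],[-0.88,-0.294,0],-1],[[0,0,0],[-0.86,-0.294,0],-1],[[0,0,0.65],[0,0,0],-1],[[0,0,0],[0,0,0],-1]]';  python3 -c "
from h import *
s=st()
c=snap('wrist','w20'); crop('w20','w20c',(180,120,320,260),5); print(proj(c,[451.7,-224.5,90]),proj(c,[451.7,-224.5,70]))"
```

```text
t: 29.15
position: [448.6, -225.0, 302.0]
tcp_rot: [-1.938, -2.469, -0.0]
contact_force: [0.2, 0.1, -3.0]
width: 0.403
t 29.15 pos [ 448.6 -225.   302. ] yaw 103.74 q [-0.691 -0.106  1.931  0.     1.319 -0.931] F [ 0.2  0.1 -3. ] T [-0.01  0.06 -0.01] w 0.403
[[254.43816277 180.82132021]] [[254.32535847 176.64026938]]
```

View pics/w20c.png

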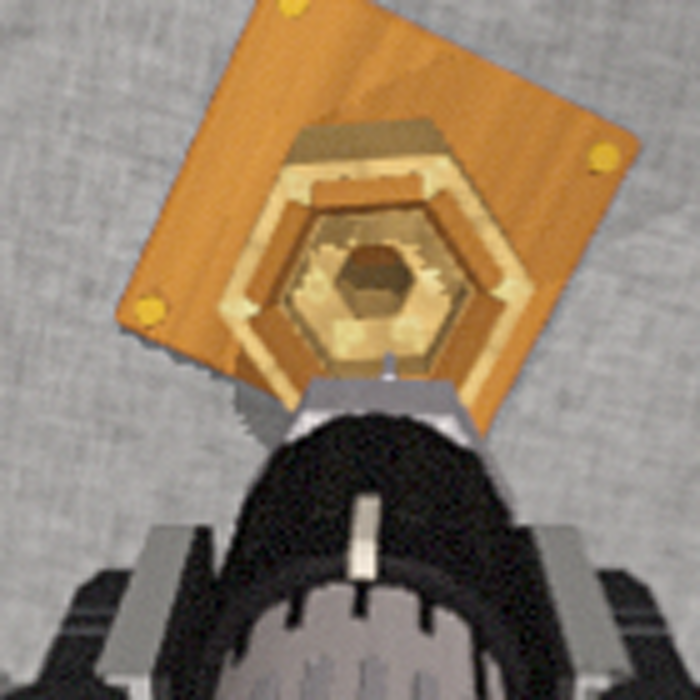

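```bash
python3 -c "
from h import *
c=load('w20');s=env.read_state();M=R.from_rotvec(s['tcp_rot']).inv(); f=lambda x,y,z:M.apply(atz(c,180+x/5,120+y/5,z)-s['position']).round(2)
Z=s['position'][2]
print('post top far edge',f(288,158,90),f(448,160,90),'L/R corners',f(222,305,90),f(532,288,90))
print('hole ledge',f(377,280,70))
print('collar edge',f(310,380,Z-111),f(463,382,Z-111))
print('tip',f(390,357,Z-166))
c=load('w9');M=R.from_rotvec([0.042,-3.14,0]).inv();P=np.array([457.9,189.1,290.2])
f=lambda x,y,z:M.apply(atz(c,180+x/5,120+y/5,z)-P).round(2)
print('w9 collar',f(300,375,179),f(440,378,179))
"
```

```text
post top far edge [ 30.75 -14.58 212.16] [ 30.26  19.11 212.12] L/R corners [ -1.11 -29.43 212.12] [  2.57  37.7  212.05]
hole ledge [ -0.25   4.41 232.08]
collar edge [ 13.33  -6.42 111.03] [ 13.    15.22 111.01]
tip [  0.58   6.06 165.99]
w9 collar [ 13.59  -8.94 111.22] [ 13.16  10.87 111.22]
```

```bash
python3 -m jog '[[[0,0,0],[0,0,0.5],-1],[[0,0,0],[0,0,0.7],-1],[[0,0,0],[0,0,0.5],-1],[[0,0,0],[0,0,0.3],-1],[[0,0,0],[0,0,0],-1]]';  python3 -c "
from h import *
s=st()
c=snap('wrist','w21'); crop('w21','w21c',(180,140,320,260),5)"
```

```text
t: 29.7
position: [448.6, -224.1, 251.2]
tcp_rot: [-1.934, -2.472, -0.0]
contact_force: [-0.9, 0.2, -2.9]
width: 0.401
t 29.7 pos [ 448.6 -224.1  251.2] yaw 103.92 q [-0.69  -0.05   1.976 -0.     1.219 -0.933] F [-0.9  0.2 -2.9] T [ 0.01  0.01 -0.01] w 0.401
```

View pics/w21c.png

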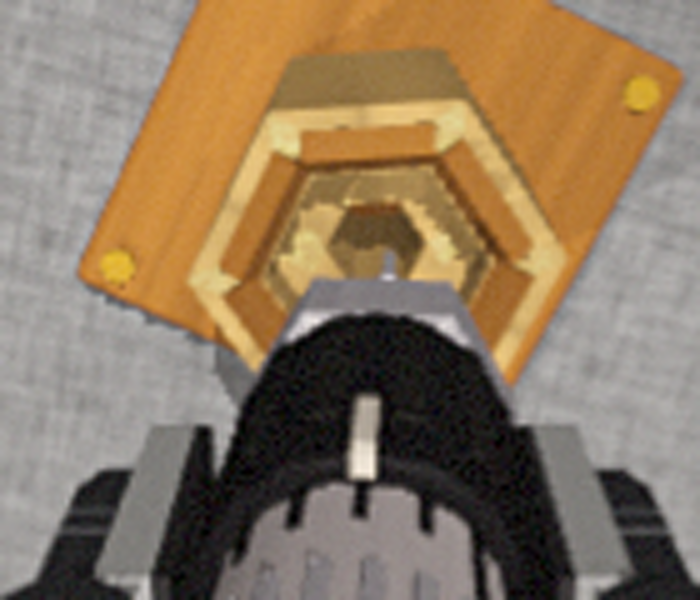

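```bash
python3 -m jog '[[[0,0,-0.35],[0,-0.03,0.3],-1],[[0,0,0],[0,0,0.5],-1],[[0,0,0],[0,0,0.4],-1],[[0,0,0],[0,0,0.2],-1],[[0,0,0],[0,0,0],-1]]';  python3 -c "
from h import *
s=st()
c=snap('wrist','w22'); crop('w22','w22c',(180,140,320,260),5)"
```

```text
t: 30.25
position: [454.8, -230.6, 231.3]
tcp_rot: [1.877, 2.49, -0.004]
contact_force: [-4.0, 2.4, 44.7]
width: 0.399
t 30.25 pos [ 454.8 -230.6  231.3] yaw 105.97 q [-6.910e-01 -1.500e-02  1.982e+00 -1.000e-03  1.151e+00 -9.700e-01] F [-4.   2.4 44.7] T [ 0.37  1.   -0.06] w 0.399
```

View pics/w22c.png

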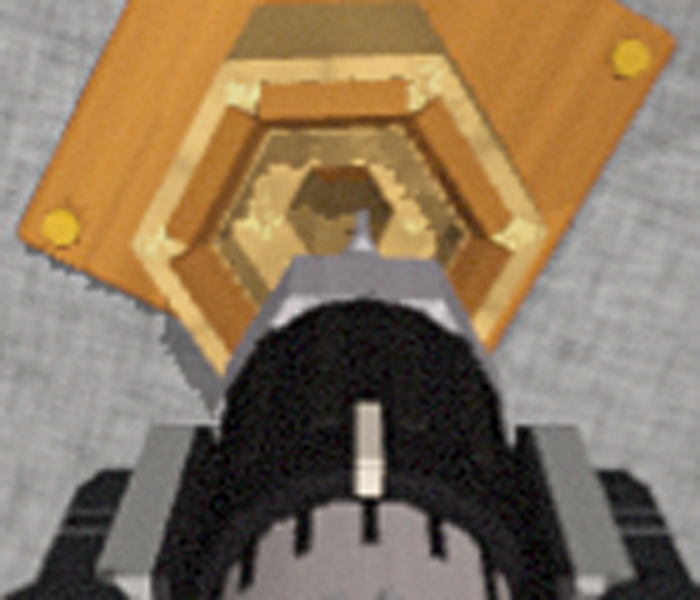

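```bash
python3 -m jog '[[[0,0,0],[0,0,-0.5],-1],[[0,0,0],[0,0,-0.5],-1],[[0,0,0],[0,0,-0.4],-1],[[0,0,0],[0,0,0],-1],[[0,0,0],[0,0,0],-1]]';  python3 -c "
from h import *
s=st()
c=snap('wrist','w23'); crop('w23','w23c',(180,140,320,260),5)"
```

```text
t: 30.8
position: [448.3, -224.9, 252.5]
tcp_rot: [-1.89, -2.508, -0.0]
contact_force: [-0.6, 0.8, -2.6]
width: 0.397
t 30.8 pos [ 448.3 -224.9  252.5] yaw 105.99 q [-0.691 -0.053  1.976 -0.     1.219 -0.971] F [-0.6  0.8 -2.6] T [-0.02  0.03  0.  ] w 0.397
```

View pics/w23c.png

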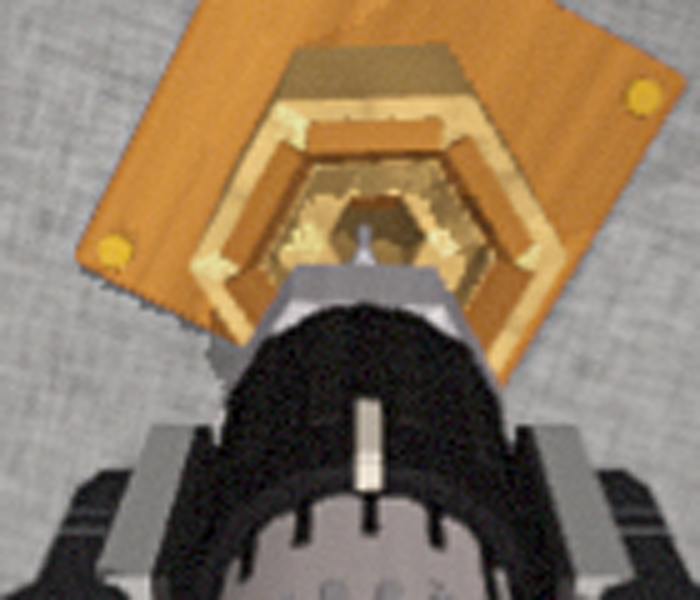

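```bash
cat > m.py <<'E'
from h import *
def fr(fn,x0,y0,sc,P,yw):
    c=load(fn); y=np.radians(yw); A=np.array([[np.cos(y),np.sin(y),0],[np.sin(y),-np.cos(y),0],[0,0,-1]])
    return lambda x,y,z: (A.T@(atz(c,x0+x/sc,y0+y/sc,z)-np.array(P))).round(2)
E
python3 -c "
from m import *
P=[448.3,-224.9,252.5];f=fr('w23',180,140,5,P,105.99);Z=P[2]
print('hole top edge',f(377,197,70),'hole L R',f(328,237,70),f(426,237,70))
print('L/R corners',f(192,268,90),f(564,248,90),'far',f(285,98,90),f(460,92,90))
print('inner bevel low far',f(305,157,85.5),f(437,152,85.5),'ledge far',f(315,160,70),f(427,163,70))
print('collar',f(292,268,Z-111),f(438,268,Z-111),'tip',f(364,228,Z-166),f(364,228,Z-165))
P=[448.6,-224.1,251.2];f=fr('w21',180,140,5,P,103.92);Z=P[2]
print('w21 collar',f(312,282,Z-111),f(448,282,Z-111),'tip',f(390,250,Z-166),'hole',f(377,205,70),f(328,247,70),f(426,247,70))
"
```

```text
hole top edge [  8.25   3.95 182.5 ] hole L R [  0.21  -5.6  182.5 ] [  0.21  13.56 182.5 ]
L/R corners [-1.000e-01 -2.978e+01  1.625e+02] [  3.7   37.53 162.5 ] far [ 30.97 -12.44 162.5 ] [ 32.04  18.15 162.5 ]
inner bevel low far [ 19.47  -9.25 167.  ] [ 20.4   14.55 167.  ] ledge far [ 15.57  -8.   182.5 ] [ 14.99  13.55 182.5 ]
collar [ 15.45  -8.85 111.  ] [ 15.46  11.75 111.  ] tip [  6.48   1.41 166.  ] [  6.75   1.4  165.  ]
w21 collar [ 13.58  -6.18 111.  ] [ 13.6   13.06 111.  ] tip [  2.63   5.95 166.  ] hole [  7.33   3.7  181.2 ] [ -1.1   -5.82 181.2 ] [ -1.09  13.27 181.2 ]
```

```bash
python3 -c "
from m import *
P=[451.1,-224.3,304.3];f=fr('w8',200,140,5,P,-16.7);Z=P[2]
print('hole top edge',f(262,148,70),'hole L R',f(220,183,70),f(304,183,70))
print('L/R corners',f(108,212,90),f(418,188,90),'far',f(172,70,90),f(335,62,90))
print('ledge far',f(205,122,70),f(315,116,70))
print('collar',f(190,277,Z-111),f(345,281,Z-111),'tip',f(261,248,Z-166))
"
```

```text
hole top edge [  8.    -0.26 234.3 ] hole L R [ -0.31 -10.03 234.3 ] [ -0.3    9.52 234.3 ]
L/R corners [ -2.09 -33.97 214.3 ] [  3.35  33.75 214.3 ] far [ 29.1  -19.38 214.3 ] [ 30.82  15.24 214.3 ]
ledge far [ 14.09 -13.36 234.3 ] [ 15.49  11.91 234.3 ]
collar [ 15.31 -10.33 111.  ] [ 14.73  11.58 111.  ] tip [  3.68  -0.38 166.  ]
```

```bash
python3 -c "
from m import *
P=np.array([448.3,-224.9,252.5]);y=np.radians(105.99);A=np.array([[np.cos(y),np.sin(y),0],[np.sin(y),-np.cos(y),0],[0,0,-1]])
c=load('w23')
for u in(0,2,4,5): print(u,[(proj(c,P+A@np.array(p))[0]-[180,140]).round(1)*5 for p in((18,0,49.3-u),(15,0,49.3-u),(17,0,111.3-u),(6,0,166.3-u))])
P=np.array([451.1,-224.3,304.3]);y=np.radians(-16.7);A=np.array([[np.cos(y),np.sin(y),0],[np.sin(y),-np.cos(y),0],[0,0,-1]])
c=load('w8');print([(proj(c,P+A@np.array(p))[0]-[200,140]).round(1)*5 for p in((18,0,49.3),(15,0,49.3),(17,0,111.3),(6,0,166.3))])
"; python3 -c "
from h import *
for n in ('w8','w23','w21'): crop(n,n+'i',(225,180,285,250),6)
a=np.hstack([cv2.imread('pics/%si.png'%n) for n in('w8','w23')]);cv2.imwrite('pics/cmp1.png',a)"
```

```text
0 [array([351.5, 427.5]), array([351.5, 456. ]), array([354.5, 257. ]), array([356.5, 230. ])]
2 [array([351.5, 436. ]), array([351.5, 465. ]), array([354.5, 261. ]), array([356.5, 233. ])]
4 [array([351., 445.]), array([351.5, 474. ]), array([354.5, 265. ]), array([356., 236.])]
5 [array([351., 449.]), array([351. , 478.5]), array([354.5, 267. ]), array([356. , 237.5])]
[array([263., 441.]), array([263., 469.]), array([263., 265.]), array([263. , 235.5])]
```

View pics/cmp1.png

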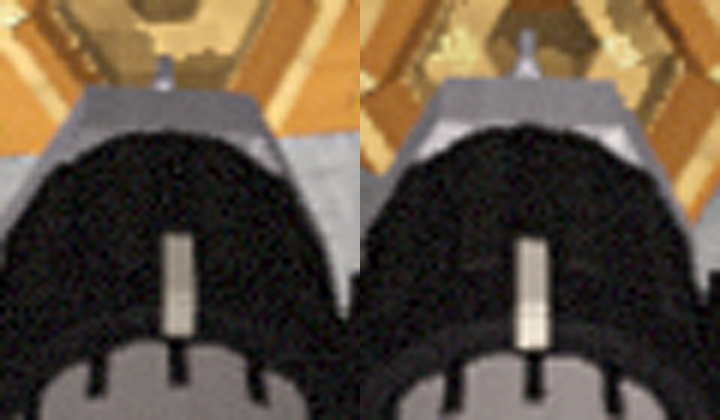

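```bash
python3 -m jog '[[[0,0,0],[-0.03,0.06,0],-1],[[0,0,0],[-0.03,0.056,0.1],-1],[[0,0,0],[0,0,0.2],-1],[[0,0,0],[0,0,0.1],-1],[[0,0,0],[0,0,0],-1]]';  python3 -c "
from h import *
s=st()
c=snap('wrist','w24'); crop('w24','w24c',(180,140,320,260),5)"
```

```text
t: 31.35
position: [451.3, -225.4, 241.9]
tcp_rot: [-1.89, -2.507, -0.0]
contact_force: [0.1, 0.7, -2.6]
width: 0.401
t 31.35 pos [ 451.3 -225.4  241.9] yaw 106.0 q [-0.688 -0.031  1.976 -0.     1.198 -0.968] F [ 0.1  0.7 -2.6] T [ 0.03 -0.03 -0.03] w 0.401
```

View pics/w24c.png

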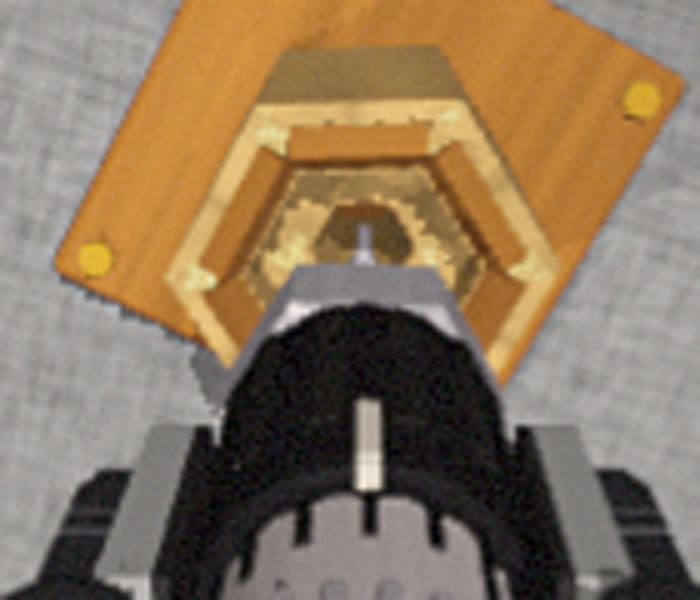

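```bash
python3 -c "
from m import *
P=[451.3,-225.4,241.9];f=fr('w24',180,140,5,P,106.0);Z=P[2]
print('hole top edge',f(363,206,70),'hole L R',f(315,245,70),f(413,245,70))
print('L/R corners',f(168,275,90),f(558,270,90),'far',f(262,100,90),f(465,100,90),'coll',f(295,268,Z-109.5),f(440,268,Z-109.5),'tip',f(364,226,Z-164.5))
"; python3 -m jog '[[[0,0,0],[0,0,0.1],-1],[[0,0,0],[0,0,0.1],-1],[[0,0,0],[0,0,0.1],-1],[[0,0,0],[0,0,0.1],-1],[[0,0,0],[0,0,0],-1]]';  python3 -c "
from h import *
s=st()"
```

```text
hole top edge [  9.25   1.15 171.9 ] hole L R [  1.71  -7.85 171.9 ] [  1.72  10.54 171.9 ]
L/R corners [  1.94 -32.66 151.9 ] [  2.87  34.93 151.9 ] far [ 32.52 -15.74 151.9 ] [ 32.53  18.18 151.9 ] coll [ 15.97  -8.38 109.5 ] [ 15.97  11.91 109.5 ] tip [  7.38   1.33 164.5 ]
t: 31.9
position: [451.4, -225.5, 232.4]
tcp_rot: [-1.89, -2.508, -0.0]
contact_force: [0.5, 0.0, -2.6]
width: 0.399
t 31.9 pos [ 451.4 -225.5  232.4] yaw 106.0 q [-0.688 -0.019  1.983  0.     1.178 -0.968] F [ 0.5  0.  -2.6] T [ 0.05 -0.   -0.02] w 0.399
```

```bash
python3 -m jog '[[[0,0,0],[0,0,0.1],-1],[[0,0,0],[0,0,0.1],-1],[[0,0,0],[0,0,0.1],-1],[[0,0,0],[0,0,0.1],-1],[[0,0,0],[0,0,0],-1]]';  python3 -c "
from h import *
s=st()"
```

```text
t: 32.4
position: [451.5, -225.5, 222.4]
tcp_rot: [-1.89, -2.508, -0.0]
contact_force: [-0.1, 1.1, -3.9]
width: 0.4
t 32.4 pos [ 451.5 -225.5  222.4] yaw 106.0 q [-0.688 -0.005  1.99  -0.     1.158 -0.968] F [-0.1  1.1 -3.9] T [ 0.03  0.01 -0.02] w 0.4
```

Blade is in the hole without contact. Down until the collar is just above the lip, then look.

```bash
python3 -m jog '[[[0,0,0],[0,0,0.15],-1],[[0,0,0],[0,0,0.2],-1],[[0,0,0],[0,0,0.2],-1],[[0,0,0],[0,0,0.15],-1],[[0,0,0],[0,0,0],-1]]';  python3 -c "
from h import *
s=st()
c=snap('wrist','w25'); crop('w25','w25c',(180,140,320,260),5)"
```

```text
t: 32.9
position: [451.3, -225.4, 204.5]
tcp_rot: [-1.89, -2.508, -0.0]
contact_force: [0.3, -0.1, -2.8]
width: 0.404
t 32.9 pos [ 451.3 -225.4  204.5] yaw 105.99 q [-0.688  0.021  2.    -0.     1.122 -0.967] F [ 0.3 -0.1 -2.8] T [-0.   -0.03  0.01] w 0.404
```

View pics/w25c.png

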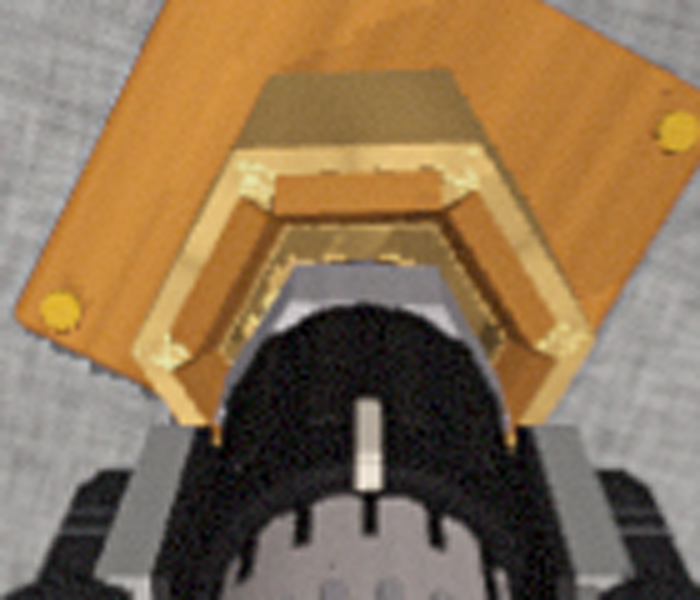

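```bash
python3 -m jog '[[[0,0,-0.2],[0,-0.02,0.1],-1],[[0,0,0],[0,0,0.12],-1],[[0,0,0],[0,0,0.12],-1],[[0,0,0],[0,0,0.1],-1],[[0,0,0],[0,0,0],-1]]';  python3 -c "
from h import *
s=st()"
```

```text
t: 33.45
position: [451.6, -225.9, 196.8]
tcp_rot: [-1.863, -2.528, -0.0]
contact_force: [-6.6, 6.3, 14.9]
width: 0.4
t 33.45 pos [ 451.6 -225.9  196.8] yaw 107.21 q [-0.689  0.033  2.003 -0.     1.106 -0.989] F [-6.6  6.3 14.9] T [ 1.    1.25 -0.02] w 0.4
```

```bash
python3 -m jog '[[[0,0,0],[0.03,-0.015,0],-1],[[0,0,0],[0.03,-0.015,0],-1],[[0,0,0],[0,0,0],-1],[[0,0,0],[0,0,0.04],-1],[[0,0,0],[0,0,0],-1]]';  python3 -c "
from h import *
s=st()
c=snap('wrist','w26'); crop('w26','w26c',(180,140,320,260),5)"
```

```text
t: 33.95
position: [451.2, -225.3, 196.7]
tcp_rot: [1.863, 2.527, -0.0]
contact_force: [-4.8, 4.4, 15.7]
width: 0.4
t 33.95 pos [ 451.2 -225.3  196.7] yaw 107.21 q [-0.688  0.03   2.007  0.     1.102 -0.989] F [-4.8  4.4 15.7] T [ 0.78  0.98 -0.09] w 0.4
```

View pics/w26c.png

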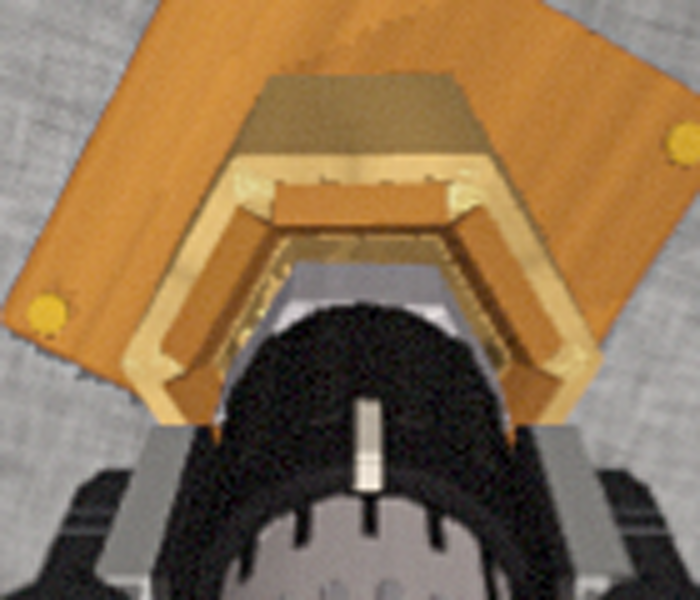

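```bash
python3 -m jog '[[[0,0,0],[0.03,-0.02,-0.06],-1],[[0,0,0],[0.03,-0.02,0],-1],[[0,0,0],[0.02,0,0],-1],[[0,0,0],[0,0,0.06],-1],[[0,0,0],[0,0,0],-1]]';  python3 -c "
from h import *
s=st()"
```

```text
t: 34.5
position: [448.9, -223.2, 193.3]
tcp_rot: [1.864, 2.527, 0.001]
contact_force: [5.5, -1.7, -1.4]
width: 0.405
t 34.5 pos [ 448.9 -223.2  193.3] yaw 107.18 q [-6.880e-01  2.900e-02  2.015e+00  1.000e-03  1.096e+00 -9.880e-01] F [ 5.5 -1.7 -1.4] T [-0.24 -1.05  0.08] w 0.405
```

```bash
python3 -m jog '[[[0,0,0],[-0.02,0.035,0],-1],[[0,0,0],[0,0,0.1],-1],[[0,0,0],[0,0,0.1],-1],[[0,0,0],[0,0,0.08],-1],[[0,0,0],[0,0,0],-1]]';  python3 -c "
from h import *
s=st()"
```

```text
t: 35.0
position: [449.3, -223.1, 185.9]
tcp_rot: [-1.864, -2.528, -0.0]
contact_force: [3.3, -1.4, -4.2]
width: 0.401
t 35.0 pos [ 449.3 -223.1  185.9] yaw 107.19 q [-0.687  0.042  2.017  0.     1.083 -0.987] F [ 3.3 -1.4 -4.2] T [-0.17 -0.87 -0.01] w 0.401
```

```bash
python3 -m jog '[[[0,0,0],[0,0.02,0.08],-1],[[0,0,0],[0,0,0.06],-1],[[0,0,0],[0,0,0.04],-1],[[0,0,0],[0,0,0],-1],[[0,0,0],[0,0,0],-1]]';  python3 -c "
from h import *
s=st()
c=snap('wrist','w27'); crop('w27','w27c',(180,140,320,260),5)"
```

```text
t: 35.5
position: [449.6, -222.8, 181.5]
tcp_rot: [-1.864, -2.528, -0.0]
contact_force: [0.9, -1.0, -4.3]
width: 0.401
t 35.5 pos [ 449.6 -222.8  181.5] yaw 107.19 q [-0.686  0.05   2.018 -0.     1.074 -0.987] F [ 0.9 -1.  -4.3] T [-0.1  -0.32  0.01] w 0.401
```

View pics/w27c.png

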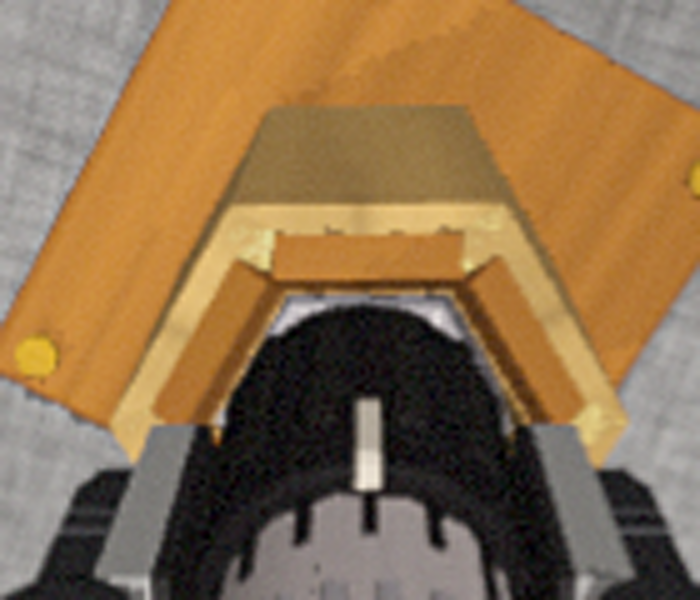

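```bash
python3 -m jog '[[[0,0,0],[0,0,0.04],-1],[[0,0,0],[0,0,0.03],-1],[[0,0,0],[0,0,0],-1],[[0,0,0],[0,0,0],-1],[[0,0,0],[0,0,0],-1]]';  python3 -c "
from h import *
s=st()"
```

```text
t: 36.05
position: [449.8, -223.1, 181.1]
tcp_rot: [-1.864, -2.528, 0.001]
contact_force: [-2.5, 2.2, 4.0]
width: 0.402
t 36.05 pos [ 449.8 -223.1  181.1] yaw 107.21 q [-6.860e-01  5.200e-02  2.018e+00 -1.000e-03  1.073e+00 -9.860e-01] F [-2.5  2.2  4. ] T [ 0.26  0.54 -0.07] w 0.402
```

```bash
python3 -m jog '[[[0,0,0],[0,0,0],-0.1],[[0,0,0],[0,0,0],0],[[0,0,0],[0,0,0],0.2],[[0,0,0],[0,0,0],0.4],[[0,0,0],[0,0,0],0.4]]';  python3 -c "
from h import *
s=st()
c=snap('wrist','w28'); crop('w28','w28c',(180,140,320,260),5)"
```

```text
t: 36.55
position: [449.9, -223.1, 180.1]
tcp_rot: [-1.864, -2.529, 0.0]
contact_force: [0.3, 0.1, -0.3]
width: 0.697
t 36.55 pos [ 449.9 -223.1  180.1] yaw 107.19 q [-0.686  0.053  2.019 -0.     1.07  -0.987] F [ 0.3  0.1 -0.3] T [ 0.01  0.02 -0.05] w 0.697
```

View pics/w28c.png

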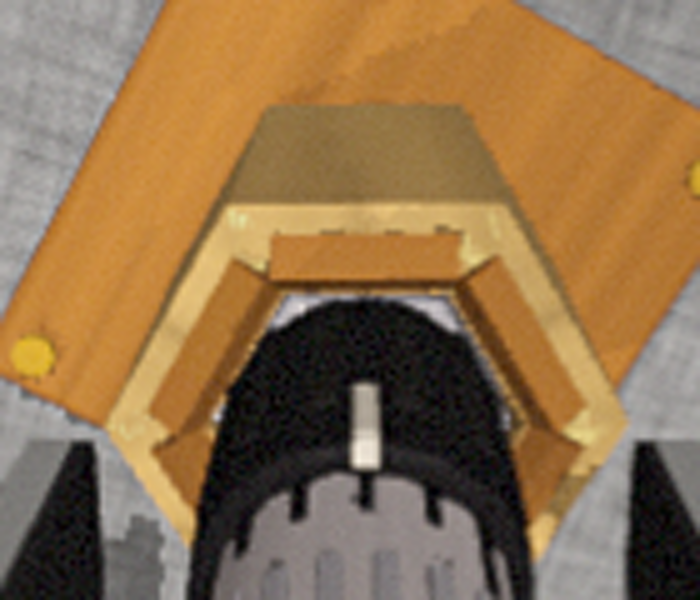

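```bash
python3 -m jog '[[[0,0,0],[0,0,-0.3],0.4],[[0,0,0],[0,0,-0.6],0.4],[[0,0,0],[0,0,-0.9],0.4],[[0,0,0],[0,0,-1],0.6],[[0,0,0],[0,0,-0.4],1]]';  python3 -c "
from h import *
s=st()
c=snap('wrist','w29'); crop('w29','w29c',(180,120,330,260),5); snap('scene','s29'); snap('top','t29')
print('home cap',proj(c,[451.7,-224.5,176.5]),'shoulder',proj(c,[451.7,-224.5,132]))
a=cv2.imread('pics/s29.png'); b=cv2.imread('pics/scene0.png')
crop('s29','s29c',(90,150,230,250),5)
ims=[load('top0')['image'],load('t29')['image']]; d=np.abs(ims[0].astype(int)-ims[1]).max(2)
crop('t29','t29f',(0,0,512,384),1.5)"
```

```text
t: 37.1
position: [450.8, -223.8, 263.3]
tcp_rot: [1.861, 2.525, -0.0]
contact_force: [-0.3, 0.2, 0.3]
width: 0.945
t 37.1 pos [ 450.8 -223.8  263.3] yaw 107.2 q [-0.686 -0.064  1.966 -0.     1.235 -0.987] F [-0.3  0.2  0.3] T [-0.02 -0.06  0.04] w 0.945
home cap [[251.29553092 228.67315523]] shoulder [[251.33270088 205.24524223]]
```

View pics/w29c.png

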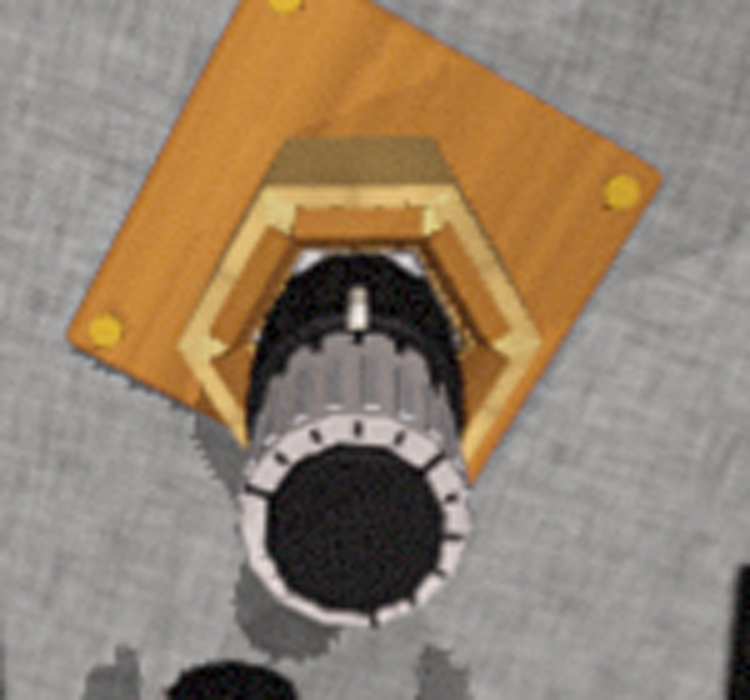

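View pics/t29f.png

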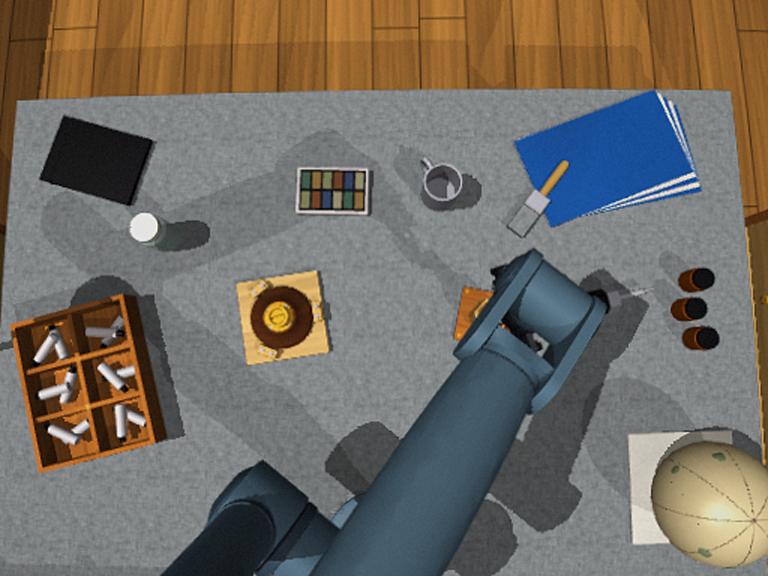

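View pics/s29c.png

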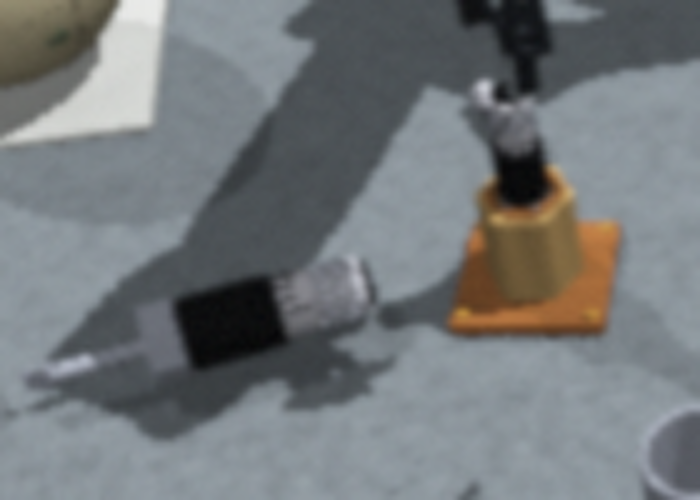

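```bash
python3 -m jog '[[[0,0,0],[0,0,-0.2],1],[[0,0,0],[0,0,0],1],[[0,0,0],[0,0,0],1],[[0,0,0],[0,0,0],1],[[0,0,0],[0,0,0],1]]' >/dev/null; python3 -c "
from h import *
s=st()
c=snap('wrist','w30'); crop('w30','w30c',(180,120,330,260),5)
for z in (176.5,178.5): print('home cap',(proj(c,[451.7,-224.5,z])-[180,120])*5)
y=np.radians(107.2);d=np.array([np.cos(y),np.sin(y),0])
print('sh edge',(proj(c,np.array([451.7,-224.5,132])+18*d)-[180,120])*5,(proj(c,np.array([451.7,-224.5,134])+18*d)-[180,120])*5)
crop('t29','t29g',(150,170,230,250),7)"
```

```text
t 37.75 pos [ 449.8 -223.   264.7] yaw 107.19 q [-0.686 -0.066  1.965  0.     1.243 -0.987] F [ 0.1  0.1 -0.3] T [-0.01  0.01  0.04] w 0.998
home cap [[364.39556377 549.04665811]]
home cap [[364.42471038 555.61731107]]
sh edge [[363.95634584 324.44663421]] [[363.97637001 327.76861837]]
```

View pics/w30c.png

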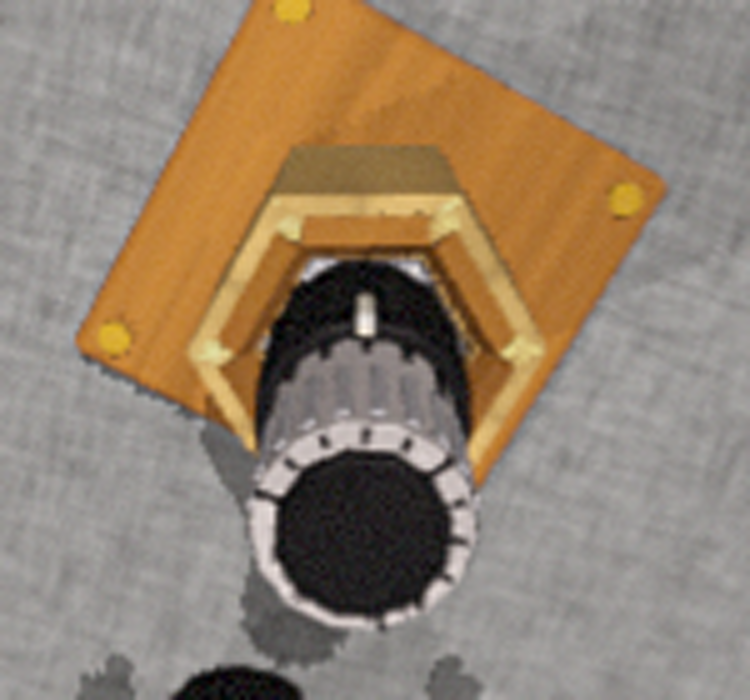

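View pics/t29g.png

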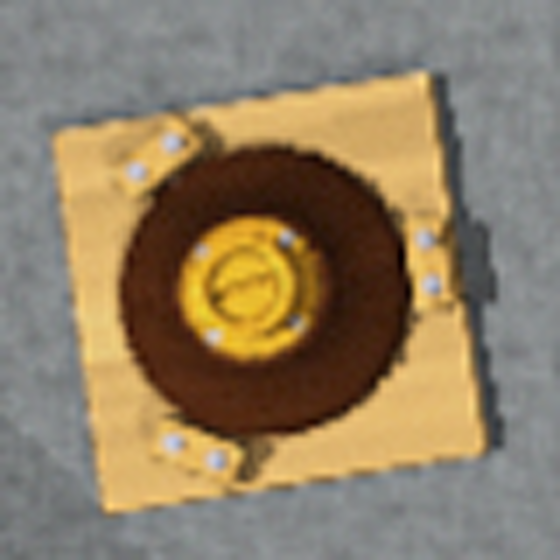

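```bash
python3 -m jog '[[[0,0,0],[0,0,-1],1],[[0,0,0],[0,0,-1],1],[[0,0,0],[0.5,0,-0.6],1],[[0,0,0],[1,0,0],1],[[0,0,0],[1,0,0],1]]' >/dev/null;python3 -m jog '[[[0,0,0],[1,0,0],1],[[0,0,0],[1,0,0],1],[[0,0,0],[1,0,0],1],[[0,0,0],[1,0,0],1],[[0,0,0],[1,0,0],1]]' >/dev/null;python3 -m jog '[[[0,0,0],[1,0,0],1],[[0,0,0],[1,0,0],1],[[0,0,0],[1,0,0],1],[[0,0,0],[0,0,0],1],[[0,0,0],[0,0,0],1]]' >/dev/null; python3 -c "
from h import *
s=st()
snap('scene','s31'); snap('top','t31'); 
for n in('scene0','s31'): crop(n,n+'z',(170,150,220,220),8)
for n in('top0','t31'): crop(n,n+'z',(300,185,350,240),8)
a=np.hstack([cv2.imread('pics/%sz.png'%n) for n in('scene0','s31')]);cv2.imwrite('pics/cmp2.png',a)
a=np.hstack([cv2.imread('pics/%sz.png'%n) for n in('top0','t31')]);cv2.imwrite('pics/cmp3.png',a)"
```

```text
t 39.3 pos [372.3  27.8 330.2] yaw 107.26 q [-0.232 -0.502  2.185 -0.     1.458 -0.533] F [ 0.4 -1.   0.4] T [-0.02 -0.01  0.03] w 0.997
```

View pics/cmp2.png

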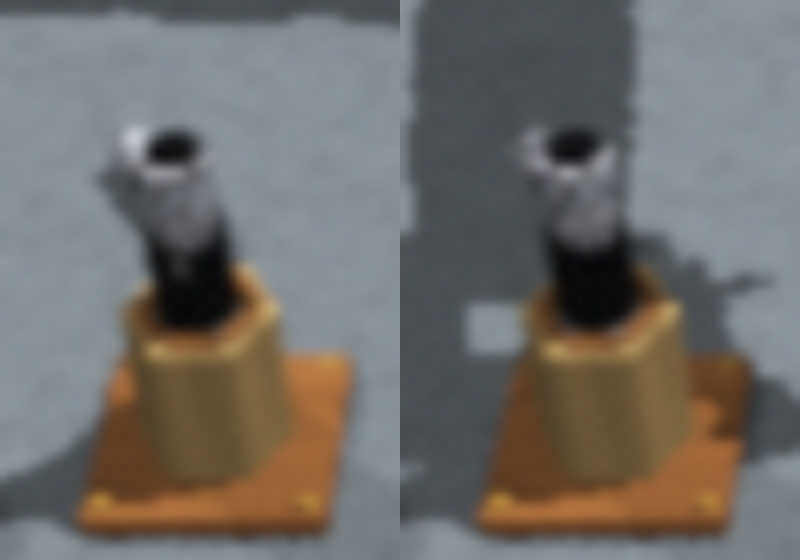

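View pics/cmp3.png

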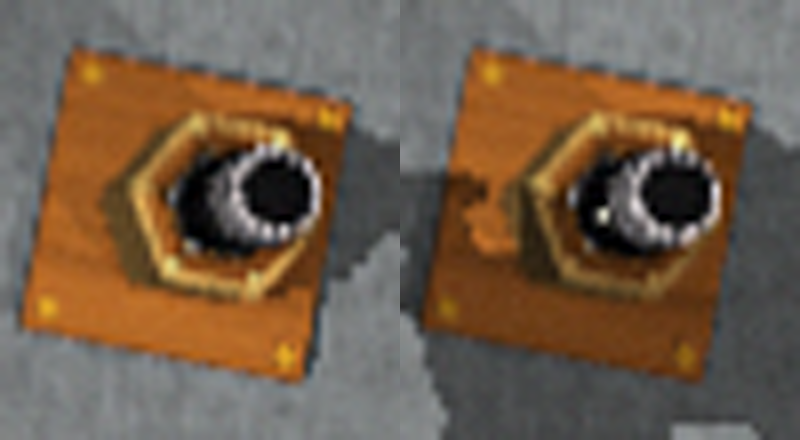

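```bash
python3 -c "
from h import *
print(env.finish_job())"
```

```text
the job is handed in; nothing more can be done
None
```

The sleeve is at 7, the screw is turned to its stop, and the driver is back upright in its stand. I handed the job in at about 39 s.

**What I did:** I read the sleeve at 1, turned it clockwise and let it click in at 7. I then gripped the barrel a little above the suggested height, so the cap cleared the gripper body. With the blade in the slot, I turned the screw about 74° clockwise. After a second seating of the blade it did not move again at 0.47 N m, against 0.12 N m while it was still turning.

**Last checks:**
- **Sleeve:** the wrist picture shows line 7 at the index, with the long lines 10, 5 and 0 where they should be.
- **Driver seat:** the cap is within a pixel of its starting place in both the top and scene views, so I take it as upright and fully home.
- **Screw:** the slot is about 74° from its start and did not move under the last torque.
- **Other things on the bench:** I saw nothing displaced in the top view taken before the arm withdrew.

**What went wrong or disagreed:**
- **Screw turn:** the 1.40 rad stop cannot be read directly. Near the stop the wrist view made the blade look out of line with the slot, although its depth said it was seated, so I reseated it and turned again.
- **Return to the stand:** on the first try the blade caught the socket ledge. The wrist read 45 N, the arm was pushed several mm sideways, and the driver slipped about 2 mm up in the grip. I backed off, re-centred and seated it. That 45 N is under the 120 N wrist limit. I could not measure how much of it, if any, the gripper's body took against its 40 N limit.

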